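# Hold a plate carrier in the slot of a UV viewing box

## Task

Lift the blue-handled plate carrier out of its rack, turn it so that its white coated face looks towards the amber window of the UV viewing box, and lower it upright through the slot in the box's lid until the red line on it is level with the lid. Finish while still holding it there by its handle, still and hanging from the gripper, not resting or pressing on the box; leave the orange carrier, the bottle and the jar where they are.

Things in the scene. Friction and masses are not known exactly. Their poses are not given: they have to be found in the camera images.
- blue_carrier: carrier to handle, about 80 g, upright in a rack groove: dark metal plate 6 (x) x 60 (y) x 100 mm tall with a blue handle block on top (see blue_handle). Origin: centre of the plate's lower edge; z up; +x points out of its white coated face, the other face is dark. A thin red line runs round the plate 55 mm above the origin
- blue_handle (a point): middle of the blue handle block, 118 mm above the carrier's origin; block 14 mm thick (x), 40 mm wide (y), 35 mm tall (100 to 135 mm above the origin); grip it from above across its 14 mm thickness. The half of its top on the coated (+x) side is white, the other half blue
- blue_line (a point): centre of the blue carrier's plate at the height of its red line, 55 mm above the carrier's origin; same axes as the carrier
- blue_coat (a point): point on the white coated (+x) face of the blue carrier at the red line, 3.5 mm from the plate's mid-plane
- orange_carrier: an identical carrier with an orange handle, in the other groove of the rack; leave it. Same origin and axes. Either carrier may be in either groove; both coated faces look the same way, along the rack's +x
- rack: fixed grey rack block 130 (x) x 90 (y) x 50 mm tall, origin at the centre of its underside, with two grooves 9 mm (x) by 65 mm (y), 40 mm deep (groove floor 10 mm above the origin), centred 35 mm either side of the origin along x; carriers lift straight up
- uv_box: fixed grey UV viewing box 180 (x) x 220 (y) x 140 mm tall, origin at the centre of its underside, amber window on its +x side. Hollow, inner floor 8 mm above the origin, lid 6 mm thick. A black lamp housing 60 (x) x 170 mm stands 25 mm above the lid, centred at x = -50 mm
- slot (a point): centre of the slot in the lid, at the lid's top face, 140 mm above the table and 30 mm from the box's centre towards the window. Slot 10 (x) x 64 mm (y), square-edged: 2 mm clearance on each side of the plate; the handle cannot pass. Axes as the box: x towards the amber window, z up
- amber_bottle: loose amber bottle, 64 mm diameter, 150 mm tall, origin at the centre of its base; leave it
- white_jar: loose white jar, 56 mm diameter, 80 mm tall, origin at the centre of its base; leave it

How it is judged:
By the outcome, as a careful person would: the job done as asked, in the order asked, and still so for the second after the job is handed in, while the arm keeps its last pose, push and grip.
It also fails if it takes over 53 s, if anything falls off the work surface, if the arm or the gripper's body presses on something with over 40 N, if the wrist force passes 120 N, or if a joint passes its speed limit or range.

## Robot

A 6-joint arm with a two-finger parallel gripper is mounted at the origin on the work surface. World frame = base frame: x ahead of the robot, y to its left, z up, the work surface at z = 0. Lengths are in m, angles in rad, forces in N, time in s.
With the tool pointing down it reaches from about 0.375 to 0.9 m from the base axis. Payload 3.1 kg.
Tool frame: the origin (TCP) lies at the very end of the fingers, on their centre line; the grasp point (between the pads) lies behind it (robot.tcp_to_grasp is the y of the grasp point in the tool frame, in m); y points along the fingers, z is the direction in which the jaws open and shut, and the axes are right-handed (so a half turn about y gives the same grasp; the last joint's range is limited). The gripper opens to 87 mm and grips with 3 to 60 N. Pads are 19 mm wide; open, the fingers measure 117 mm over their backs; the gripper's body (75 mm by 190 mm) begins 51 mm behind the grasp point.
Start: joints at [-1.363, 0.527, 1.433, -0, 1.181, -0.178], TCP at [0.236, -0.579, 0.223] pointing down, gripper open.
Joint ranges: [-3.08, 3.08], [-0.75, 2.2], [0.22, 2.44], [-1.43, 4.57], [0, 2.65], [-2.85, 2.85]. Speed limits (rad/s): [2.79, 2.79, 3.14, 3.14, 3.14, 3.14].

## Interface

Orientations are given as a unit quaternion [x, y, z, w].
In Python, from rig import robot, optics gives the robot as it stands. The module is installed in compiled form; this text tells all that it offers.
- The arm moves only by the tool carry_out, never from a script. Its argument "series" is a list of rows, each a list of 5 numbers: the shift along the tool's x, y, z in mm, then the turn about the tool's y in rad, then the closure, from 0 (fully open) to 1 (shut). A call has 1 to 12 rows; each row shifts and turns the pose as measured when the row begins, along the tool's axes as they then stand; what a row does not reach is not made up. A row lasts 1/8 s, in which the tool goes at most 62.5 mm and 10.7 degrees, less where a joint would pass 70% of its speed; a pose out of reach is approached as far as the arm can. A call is refused whole if a number of a shift passes 62.5 or a number of a turn 0.188, either way. A call with a gripper value outside its range is refused whole. The fingers move at their own pace and stop on an object; "squeeze" is the grip in N (left out, the last holds). Time passes only in rows, so rows that do not move let the fingers close. It gives the time, the measured TCP pose, the force and the opening at its end, in the units of the state.
- robot.get_obs(): the state, without advancing time (a new reading comes with each control period).
- optics.camera(name): name is "scene" or "top"; returns (picture, depth): 480x640x3 uint8, red, green, blue; 480x640 float32, m along the optical axis (not along the pixel's ray), 0 where there is no reading.
- optics.get_calibration(name): a dict with "K" (3x3 intrinsics, pixels), "eye" and "orientation" of the camera in the world. Camera axes: x right, y up, looking along -z (the intrinsics and any distortion apply to the point x, -y, -z); pixel columns grow to the right and rows downward; lengths in m; the calibration is good to about 2 mm. A picture is of the moment at which its call begins. get_calibration takes no time and is no camera call.
- robot.hand_in(): hands the job in, once; it reports no verdict.
Trained networks look in the newest picture that a camera, given by its name, has taken for a name from the list of things; names that differ only in an ending like _2 or _b are one class to them, and where a whole thing is asked for, a point or a joint stands for the part that bears it (a point fixed in the world has none). Each returns a list of dicts, best first, with "p" (0 to 1); they miss things now and then, are a little off and sometimes report something else, mostly with a low value. They report only what shows in the picture. A call takes as long as a camera call.
- optics.boxes_of(camera, name): "box" ([left, top, width, height] as shares, 0 to 1, of the picture: columns of its width, rows of its height, round what is visible of it).
The state is a dict: "time": time; "q": joint angles; "joint_velocities": joint speeds; "joint_torque": joint torques, N m; "position": TCP position; "tool_rot": TCP orientation; "ft_force": force on the tool from outside, world axes, zero at the start; "moment": the same for the moment, N m; "grip_width": finger opening in m.
Only numpy, scipy, OpenCV 4.12 (cv2) and the standard library are available. Lean on these libraries where they do the work, as an engineer would, in place of code of your own. Each camera call takes 0.05 s, during which the arm holds its last target.

## Working session

There is one attempt and no reset: what is moved stays moved. The work goes in short steps, Python scripts to look and compute and a tool call to move; the robot and the scene stay as the last step left them, time stands still between calls to the robot, and variables do not carry over. Pictures are saved under pics/ and viewed, and the job is handed in when it is done.

Besides the shell and the picture viewer there is one more tool, called after ">>>" as name(argument=value, ...), one argument or row to a line, values as JSON. carry_out: Moves the arm, as the interface text tells. Its arguments: {"type":"object","properties":{"series":{"type":"array"},"squeeze":{"type":"number"}},"required":["series"]}

```bash
mkdir -p pics; ls
python3 - <<'E'
from rig import robot, optics
import cv2, numpy as np
o=robot.get_obs(); print({k:np.round(v,4).tolist() if not np.isscalar(v) else v for k,v in o.items()})
print(robot.tcp_to_grasp)
for n in ("scene","top"):
    c=optics.get_calibration(n); print(n,{k:np.round(v,4).tolist() for k,v in c.items()})
    p,d=optics.camera(n)
    np.savez(f"{n}0.npz",p=p,d=d)
    cv2.imwrite(f"pics/{n}0.png",p[:,:,::-1])
E
```

```text
pics
{'time': 0.0, 'q': [-1.3625, 0.5285, 1.4339, -0.0, 1.1814, -0.1785], 'joint_velocities': [-0.0001, 0.0005, -0.0006, -0.0009, 0.003, 0.0001], 'joint_torque': [0.0017, -44.0033, -17.6593, 0.0634, 0.0583, -0.0002], 'position': [0.2356, -0.5781, 0.2216], 'tool_rot': [-0.1359, 0.6947, -0.6932, 0.1359], 'ft_force': [-0.2295, -0.4807, 0.5894], 'moment': [0.0016, -0.0276, -0.0078], 'grip_width': 0.08711173811783011}
-0.0187
scene {'K': [[543.8507, 0.0, 322.6524], [0.0, 543.8507, 238.3892], [0.0, 0.0, 1.0]], 'eye': [1.3878, 0.4434, 0.7136], 'orientation': [0.2375, 0.3878, 0.7551, 0.4723]}
top {'K': [[591.2091, 0.0, 319.4936], [0.0, 591.2091, 243.538], [0.0, 0.0, 1.0]], 'eye': [0.4046, 0.0588, 1.2595], 'orientation': [0.0674, -0.0675, -0.7007, 0.707]}
```

View pics/scene0.png

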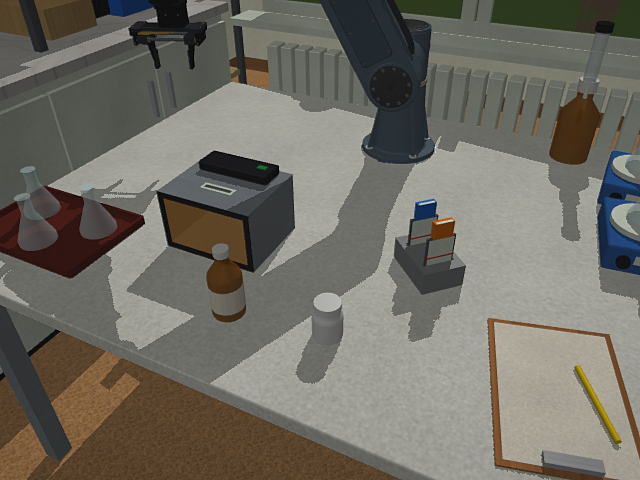

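View pics/top0.png

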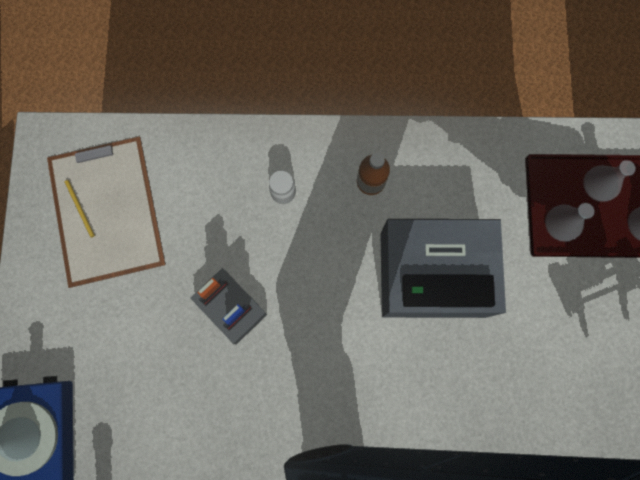

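```bash
cat > h.py <<'E'
import numpy as np, cv2
from scipy.spatial.transform import Rotation as R
from rig import robot, optics
def cal(n):
    c=optics.get_calibration(n); return np.array(c['K']),np.array(c['eye']),R.from_quat(c['orientation']).as_matrix(),c
def unproj(n,u,v,d):
    K,e,Rm,_=cal(n); u=np.asarray(u,float);v=np.asarray(v,float);d=np.asarray(d,float)
    pc=np.stack([(u-K[0,2])/K[0,0]*d,-(v-K[1,2])/K[1,1]*d,-d],-1)
    return pc@Rm.T+e
def ray_z(n,u,v,z):
    K,e,Rm,_=cal(n); 
    pc=np.stack([(np.asarray(u,float)-K[0,2])/K[0,0],-(np.asarray(v,float)-K[1,2])/K[1,1],-np.ones(np.shape(u))],-1)@Rm.T
    s=(z-e[2])/pc[...,2]
    return e+pc*s[...,None]
def proj(n,P):
    K,e,Rm,_=cal(n); pc=(np.asarray(P)-e)@Rm
    x=pc[...,0]/-pc[...,2]; y=-pc[...,1]/-pc[...,2]
    return np.stack([K[0,0]*x+K[0,2],K[1,1]*y+K[1,2]],-1)
E
python3 - <<'E'
from h import *
print(cal('top')[3].keys())
p=np.load('top0.npz');s=np.load('scene0.npz')
a=cv2.resize(p['p'][260:350,180:280],None,fx=7,fy=6,interpolation=cv2.INTER_CUBIC)
cv2.imwrite('pics/topz.png',cv2.resize(p['p'][260:350,180:280],None,fx=6,fy=6,interpolation=cv2.INTER_CUBIC)[:,:,::-1])
cv2.imwrite('pics/scz.png',cv2.resize(s['p'][190:300,380:480],None,fx=5,fy=5,interpolation=cv2.INTER_CUBIC)[:,:,::-1])
cv2.imwrite('pics/topbox.png',cv2.resize(p['p'][210:325,375:510],None,fx=5,fy=5,interpolation=cv2.INTER_CUBIC)[:,:,::-1])
E
```

```text
dict_keys(['K', 'eye', 'orientation'])
```

View pics/topz.png

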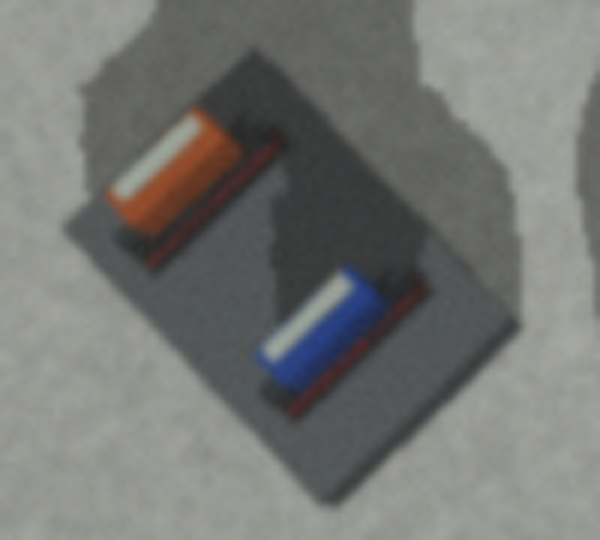

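View pics/scz.png

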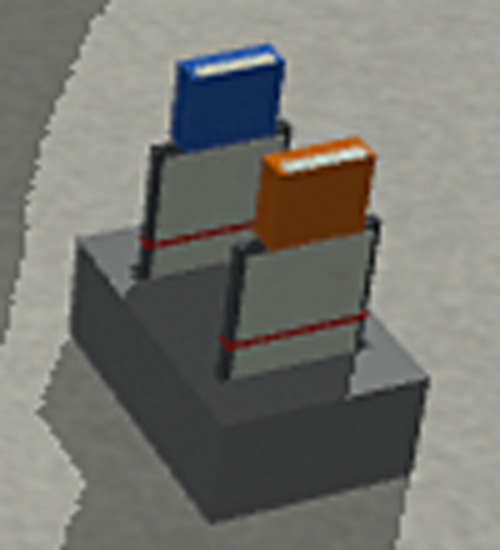

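View pics/topbox.png

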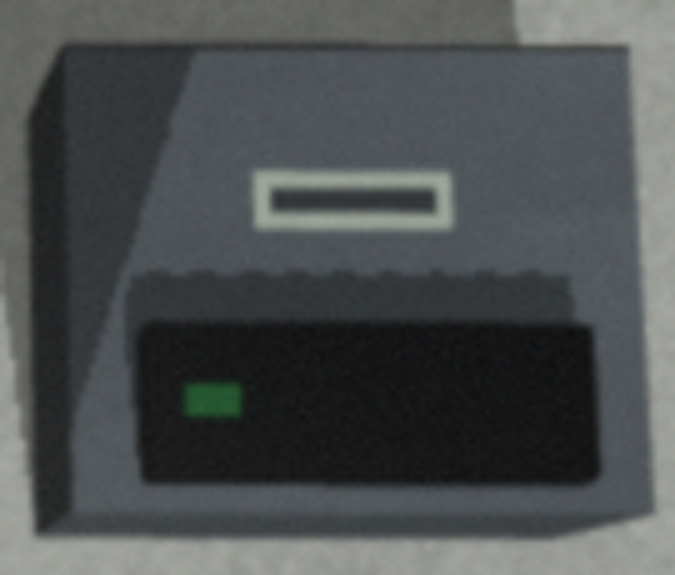

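Run:
```python
from h import *
T=np.load('top0.npz'); p=T['p'];d=T['d']
vv,uu=np.mgrid[0:480,0:640]
P=unproj('top',uu,vv,d); Z=P[...,2]
print('table z',np.median(Z[150:200,200:260]), np.std(Z[150:200,200:260]))
# rack
def rect(mask,z,name):
    n,l,st,c=cv2.connectedComponentsWithStats(mask.astype(np.uint8),connectivity=4)
    i=1+np.argmax(st[1:,4]); m=l==i
    cnt=max(cv2.findContours(m.astype(np.uint8),cv2.RETR_EXTERNAL,cv2.CHAIN_APPROX_NONE)[0],key=len)[:,0,:].astype(float)
    W=ray_z('top',cnt[:,0],cnt[:,1],z)[:,:2]
    r=cv2.minAreaRect((W*1000).astype(np.float32)); print(name,m.sum(),r)
    return m
m=np.zeros((480,640),bool); m[250:360,170:290]=True
rk=(Z>0.035)&(Z<0.065)&m
rect(rk|((Z>0.035)&m),0.05,'rack')
m=np.zeros((480,640),bool); m[200:330,370:520]=True
bx=(Z>0.125)&(Z<0.155)&m; print('lid z',np.median(Z[bx])); rect((Z>0.125)&m,0.14,'lid')
hsv=cv2.cvtColor(p,cv2.COLOR_RGB2HSV)
for nm,lo,hi in (('blue',105,128),('orange',3,20)):
    mm=np.zeros((480,640),bool); mm[265:345,185:265]=True
    k=(hsv[...,0]>=lo)&(hsv[...,0]<=hi)&(hsv[...,1]>110)&mm&(hsv[...,2]>60)
    print(nm,k.sum(),uu[k].mean(),vv[k].mean(),np.median(Z[k]),np.percentile(Z[k],95), np.median(P[k][Z[k]>0.12],axis=0))
# white handle top halves
k=(Z>0.13)&(Z<0.16)&(uu<270)&(uu>185)&(vv>260)&(vv<350)
n,l,st,c=cv2.connectedComponentsWithStats(k.astype(np.uint8))
for i in range(1,n): print(st[i],c[i],P[l==i].mean(0))
# slot white frame
q=p[235:262,420:472]
print(p[250,420:472,1])
print(p[236:264,445,1])
```

```text
table z -0.00015428630768543616 0.08278352862808004
rack 2850 ((508.98193359375, 246.66790771484375), (132.66249084472656, 90.40387725830078), 44.77525329589844)
lid z 0.13982815069764443
lid 10729 ((580.2053833007812, -181.21693420410156), (183.99224853515625, 222.1766357421875), 0.4171393811702728)
blue 138 234.3913043478261 315.54347826086956 0.14326086420975603 0.14784199511671636 [0.48055867 0.21844085 0.14392151]
orange 167 209.7005988023952 289.23952095808386 0.14228897325907908 0.14782222187310842 [0.53065291 0.2678153  0.14336945]
[197 278  22  20 193] [207.48186528 287.7357513 ] [0.53325327 0.27105841 0.14387692]
[223 304  21  21 186] [232.80107527 313.79032258] [0.48454754 0.22125228 0.14416929]
[ 85  88  87  88  92 113 150 164 147  89  57  55  57  55  55  56  53  54
  53  56  55  55  57  58  55  55  55  55  55  54  53  56  55  55  53  55
  56  55  55  56  58  72 126 158 156 120  93  85  86  86  85  84]
[ 86  83  85  87  86  86  86  96 126 157 152 119  73  59  55  69 116 152
 159 140 104  85  84  86  86  86  83  78]
```

```bash
cat >> h.py <<'E'
from scipy.optimize import least_squares
def rectpts(cx,cy,yaw,lx,ly,z):
    c,s=np.cos(yaw),np.sin(yaw)
    o=np.array([[1,1],[-1,1],[-1,-1],[1,-1]])*[lx/2,ly/2]
    return np.c_[cx+o[:,0]*c-o[:,1]*s, cy+o[:,0]*s+o[:,1]*c, np.full(4,z)]
S=8
def cover(n,P,x0,y0,w,h):
    q=proj(n,P)-[x0,y0]
    im=np.zeros((h*S,w*S),np.uint8)
    cv2.fillPoly(im,[np.round(((q+0.5)*S-0.5)*256).astype(np.int32)],255,shift=8)
    im=cv2.GaussianBlur(im.astype(np.float32)/255,(0,0),0.6*S)
    return cv2.resize(im,(w,h),interpolation=cv2.INTER_AREA)
def fit(n,img,win,model,x0,steps):
    x,y,w,h=win; I=img[y:y+h,x:x+w].astype(float).reshape(w*h,-1)
    def res(t):
        A=np.stack([np.ones(w*h)]+[cover(n,P,x,y,w,h).ravel() for P in model(np.array(t)*steps)],1)
        c,*_=np.linalg.lstsq(A,I,rcond=None)
        return (A@c-I).ravel()
    r=least_squares(res,np.array(x0)/steps,diff_step=0.02,x_scale=1.0,method='trf')
    J=r.jac; cov=np.linalg.pinv(J.T@J)*2*r.cost/len(r.fun)
    return r.x*steps, np.sqrt(np.diag(cov))*steps, np.sqrt(2*r.cost/len(r.fun))
E
python3 - <<'E'
from h import *
T=np.load('top0.npz')['p'];Sc=np.load('scene0.npz')['p']
st=np.array([.002,.002,.02,.002,.002])
def mod(t): cx,cy,yw,fx,fy=t; return [rectpts(cx,cy,yw,fx,fy,.140), rectpts(cx,cy,yw,.010,.064,.140)]
print('top px',proj('top',[.61,-.181,.14]),'scene px',proj('scene',[.61,-.181,.14]))
for off in ((0,0,0),(.002,-.002,.02)):
    r=fit('top',T,(418,236,56,30),mod,[.61+off[0],-.181+off[1],off[2],.022,.076],st); print('slot top',np.round(r[0],4),np.round(r[1],4),r[2])
u,v=proj('scene',[.61,-.181,.14]).astype(int)
r=fit('scene',Sc,(u-24,v-11,48,22),mod,[.61,-.181,0,.022,.076],st); print('slot scene',np.round(r[0],4),np.round(r[1],4),r[2])
E
```

```text
top px [444.48069719 250.36895514] scene px [219.80485054 187.70895719]
slot top [ 0.6117 -0.1824  0.0274  0.0226  0.0765] [0.0001 0.     0.     0.     0.0001] 7.07268003474998
slot top [ 0.612 -0.183  0.02   0.022  0.076] [0.0001 0.     0.0001 0.     0.0001] 7.945302069348332
slot scene [ 0.6157 -0.1849 -6.4109  0.0198  0.0792] [0.0005 0.0003 0.0086 0.0002 0.0007] 27.732988856932533
```

```bash
python3 - <<'E'
s=open('h.py').read()
s=s.replace("model(np.array(t)*steps)","model(x0+(np.array(t)-1)*steps)").replace("r=least_squares(res,np.array(x0)/steps,diff_step=0.02,x_scale=1.0,method='trf')","r=least_squares(res,np.ones(len(x0)),diff_step=0.05,x_scale=1.0,method='trf')").replace("return r.x*steps,","return x0+(r.x-1)*steps,").replace("    x,y,w,h=win;","    x0=np.array(x0,float); x,y,w,h=win;")
open('h.py','w').write(s)
E
python3 - <<'E'
from h import *
T=np.load('top0.npz')['p'];Sc=np.load('scene0.npz')['p']
st=np.array([.002,.002,.02,.002,.002])
def mod(t): cx,cy,yw,fx,fy=t; return [rectpts(cx,cy,yw,fx,fy,.140), rectpts(cx,cy,yw,.010,.064,.140)]
for off in ((0,0,0),(.002,-.002,.02)):
    r=fit('top',T,(418,236,56,30),mod,[.61+off[0],-.181+off[1],off[2],.022,.076],st); print('slot top',np.round(r[0],4),np.round(r[1],4),r[2])
u,v=proj('scene',[.61,-.181,.14]).astype(int)
r=fit('scene',Sc,(u-24,v-11,48,22),mod,[.61,-.181,0,.022,.076],st); print('slot scene',np.round(r[0],4),np.round(r[1],4),r[2])
# lid fit in top
def lid(t): cx,cy,yw=t; return [rectpts(cx,cy,yw,.18,.22,.140)]
E
```

```text
slot top [ 0.6116 -0.1824  0.0025  0.0224  0.0751] [0.     0.     0.0001 0.     0.    ] 6.400958840531821
slot top [ 0.6117 -0.1822  0.0206  0.0221  0.0762] [0.     0.     0.0001 0.     0.    ] 6.817401929059853
slot scene [ 0.6136 -0.1841  0.0254  0.0224  0.0769] [0.     0.     0.0008 0.     0.0001] 18.658156134561008
```

Run:
```python
from h import *
o=robot.get_obs(); Rm=R.from_quat(o['tool_rot']).as_matrix(); print(np.round(Rm,3))
print('yaw of tool z',np.degrees(np.arctan2(Rm[1,2],Rm[0,2])),'x',np.degrees(np.arctan2(Rm[1,0],Rm[0,0])))
T=np.load('top0.npz');p=T['p']; d=T['d']
# rack top edges via colour-independent depth mask: pixels with z 0.045..0.055
vv,uu=np.mgrid[0:480,0:640]; P=unproj('top',uu,vv,d); Z=P[...,2]
m=(Z>0.044)&(uu>180)&(uu<280)&(vv>255)&(vv<350)
# fit by occupancy: rack top rect at z .05 + carriers
def occ(t):
    cx,cy,yw=t; return [rectpts(cx,cy,yw,.13,.09,.05)]
img=(m*255).astype(np.uint8)
r=fit('top',img,(180,255,100,95),occ,[.509,.2467,np.radians(44.8)],np.array([.002,.002,.02])); print('rack',np.round(r[0],4),np.degrees(r[0][2]),r[2])
m=(Z>0.133)&(uu>370)&(uu<520)&(vv>205)&(vv<330)
img=(m*255).astype(np.uint8)
def occ2(t):
    cx,cy,yw=t; return [rectpts(cx,cy,yw,.18,.22,.14)]
r=fit('top',img,(370,205,150,125),occ2,[.58,-.182,0.01],np.array([.002,.002,.02])); print('lid',np.round(r[0],4),np.degrees(r[0][2]),r[2])
for nm,x0 in (('blue',[.4845,.2213]),('orange',[.5333,.2711])):
    m=(Z>0.138); u,v=proj('top',[x0[0],x0[1],.145]).astype(int)
    img=(m*255).astype(np.uint8)
    def oc(t): return [rectpts(t[0],t[1],t[2],.014,.040,.145)]
    r=fit('top',img,(u-15,v-15,31,31),oc,x0+[np.radians(44.8)],np.array([.002,.002,.02])); print(nm,np.round(r[0],4),np.degrees(r[0][2]),r[2])
```

```text
[[-0.926 -0.     0.377]
 [-0.377  0.002 -0.926]
 [-0.    -1.    -0.002]]
yaw of tool z -67.84112999856914 x -157.84116881097538
rack [0.5092 0.2469 0.7844] 44.9446175560515 26.22550690130865
lid [ 0.5821 -0.1818  0.0063] 0.3635626657599975 31.50900795153804
blue [0.4842 0.2221 0.7819] 44.8 27.832783584565103
orange [0.5337 0.2715 0.7868] 45.079452236545436 33.03045550583924
```

```bash
cat >> h.py <<'E'
from scipy.optimize import minimize
def fit2(n,img,win,model,x0,steps):
    x0=np.array(x0,float); x,y,w,h=win; I=img[y:y+h,x:x+w].astype(float).reshape(w*h,-1)
    def cost(t):
        A=np.stack([np.ones(w*h)]+[cover(n,P,x,y,w,h).ravel() for P in model(x0+t*steps)],1)
        c,*_=np.linalg.lstsq(A,I,rcond=None)
        return np.sqrt(np.mean((A@c-I)**2))
    sim=np.vstack([np.zeros(len(x0)),np.eye(len(x0))])
    r=minimize(cost,np.zeros(len(x0)),method='Nelder-Mead',options=dict(initial_simplex=sim,xatol=.01,fatol=1e-3,maxiter=400))
    return x0+r.x*steps, r.fun
def state():
    o=robot.get_obs(); Rm=R.from_quat(o['tool_rot']).as_matrix()
    return o,np.array(o['position']),Rm,np.arctan2(Rm[1,2],Rm[0,2])
def plan(target,yaw,N,cl,cyl=True):
    """ideal rows from measured state to target pos & yaw (deg)"""
    o,p,Rm,y0=state(); yaw=np.radians(yaw); dy=(yaw-y0+np.pi)%(2*np.pi)-np.pi; out=[]; pc=p.copy(); yc=y0; t=np.array(target,float)
    for i in range(1,N+1):
        s=i/N
        if cyl:
            a0,a1=np.arctan2(p[1],p[0]),np.arctan2(t[1],t[0]); r0,r1=np.hypot(*p[:2]),np.hypot(*t[:2])
            a=a0+s*(a1-a0); r=r0+s*(r1-r0); q=np.array([r*np.cos(a),r*np.sin(a),p[2]+s*(t[2]-p[2])])
        else: q=p+s*(t-p)
        zx=np.array([np.cos(yc),np.sin(yc),0]); yy=np.array([0,0,-1.]); xx=np.cross(yy,zx)
        dlt=q-pc; out.append([round(float(dlt@xx)*1000,1),round(float(dlt@yy)*1000,1),round(float(dlt@zx)*1000,1),round(-dy/N,4),cl]); pc=q; yc=y0+s*dy
    print('\n'.join(map(str,out)))
E
python3 - <<'E'
from h import *
T=np.load('top0.npz')['p'];Sc=np.load('scene0.npz')['p'];d=np.load('top0.npz')['d']
st=np.array([.002,.002,.02,.002,.002])
def mod(t): cx,cy,yw,fx,fy=t; return [rectpts(cx,cy,yw,fx,fy,.140), rectpts(cx,cy,yw,.010,.064,.140)]
r=fit2('top',T,(418,236,56,30),mod,[.6116,-.1823,.005,.022,.076],st); print('slot top',np.round(r[0],4),r[1])
u,v=proj('scene',[.6116,-.1823,.14]).astype(int)
r=fit2('scene',Sc,(u-24,v-11,48,22),mod,[.6126,-.183,.005,.022,.076],st); print('slot scene',np.round(r[0],4),r[1])
vv,uu=np.mgrid[0:480,0:640]; P=unproj('top',uu,vv,d); Z=P[...,2]
for nm,th,win,z,dim,x0 in (('rack',.044,(180,255,100,95),.05,(.13,.09),[.509,.2467,.784]),('lid',.134,(370,205,150,125),.14,(.18,.22),[.582,-.182,.006]),
   ('blue',.138,(218,299,31,31),.145,(.014,.04),[.484,.222,.784]),('orange',.138,(192,272,31,31),.145,(.014,.04),[.534,.2715,.784])):
    img=((Z>th)*255).astype(np.uint8)
    r=fit2('top',img,win,lambda t:[rectpts(t[0],t[1],t[2],*dim,z)],x0,st[:3]); print(nm,np.round(r[0],4),np.degrees(r[0][2]),r[1])
plan([.4845,.222,.27],44.9,22,.4)
E
```

```text
slot top [ 0.6116 -0.1822  0.0029  0.0226  0.0762] 6.239522171536555
slot scene [ 0.6137 -0.1841  0.0097  0.0218  0.0754] 17.775206172840868
rack [0.5091 0.2469 0.7853] 44.99701217387741 26.199932949334734
lid [ 0.5818 -0.1822  0.0066] 0.3781991048704194 32.36561614216019
blue [0.4843 0.222  0.7875] 45.122813690698706 27.43600691344397
orange [0.5338 0.2714 0.7849] 44.970634056841085 32.33126149611324
[-45.4, -2.2, -5.8, np.float64(-0.0894), 0.4]
[-45.2, -2.2, -5.1, np.float64(-0.0894), 0.4]
[-45.0, -2.2, -4.4, np.float64(-0.0894), 0.4]
[-44.8, -2.2, -3.6, np.float64(-0.0894), 0.4]
[-44.5, -2.2, -2.9, np.float64(-0.0894), 0.4]
[-44.2, -2.2, -2.2, np.float64(-0.0894), 0.4]
[-44.0, -2.2, -1.5, np.float64(-0.0894), 0.4]
[-43.7, -2.2, -0.8, np.float64(-0.0894), 0.4]
[-43.4, -2.2, -0.2, np.float64(-0.0894), 0.4]
[-43.1, -2.2, 0.5, np.float64(-0.0894), 0.4]
[-42.8, -2.2, 1.1, np.float64(-0.0894), 0.4]
[-42.4, -2.2, 1.8, np.float64(-0.0894), 0.4]
[-42.1, -2.2, 2.4, np.float64(-0.0894), 0.4]
[-41.8, -2.2, 3.1, np.float64(-0.0894), 0.4]
[-41.4, -2.2, 3.7, np.float64(-0.0894), 0.4]
[-41.0, -2.2, 4.3, np.float64(-0.0894), 0.4]
[-40.7, -2.2, 4.9, np.float64(-0.0894), 0.4]
[-40.3, -2.2, 5.5, np.float64(-0.0894), 0.4]
[-39.9, -2.2, 6.0, np.float64(-0.0894), 0.4]
[-39.5, -2.2, 6.6, np.float64(-0.0894), 0.4]
[-39.1, -2.2, 7.1, np.float64(-0.0894), 0.4]
[-38.7, -2.2, 7.7, np.float64(-0.0894), 0.4]
```

>>> carry_out(
  series=[
    [-45,-8,-6,-0.09,0.4],
    [-45,-8,-5,-0.09,0.4],
    [-45,-8,-4,-0.09,0.4],
    [-45,-8,-4,-0.09,0.4],
    [-45,-8,-3,-0.09,0.4],
    [-44,0,-2,-0.09,0.4],
    [-44,0,-1.5,-0.09,0.4],
    [-44,0,-1,-0.09,0.4],
    [-43,0,0,-0.09,0.4],
    [-43,0,0.5,-0.09,0.4],
    [-43,0,1,-0.09,0.4],
    [-42,0,2,-0.09,0.4],
  ],
)

```text
time: 1.6
position: [0.5475, -0.1572, 0.2583]
tool_rot: [-0.48, 0.522, -0.515, 0.482]
ft_force: [0.2, -0.2, 0.3]
grip_width: 0.0523
```

Run:
```python
from h import *
o,p,Rm,y=state(); print(p,np.degrees(y),np.round(Rm[:,1],4),o['joint_velocities'])
plan([.4845,.222,.25],44.9,10,.4)
```

```text
[ 0.54747439 -0.15718095  0.25825753] -4.300275266601516 [-0.0053  0.0092 -0.9999] [ 0.59141279 -0.04911941  0.0899088   0.00453367 -0.03863837 -0.15384099]
[-40.3, 0.8, 3.2, np.float64(-0.0859), 0.4]
[-40.0, 0.8, 3.7, np.float64(-0.0859), 0.4]
[-39.7, 0.8, 4.3, np.float64(-0.0859), 0.4]
[-39.4, 0.8, 4.8, np.float64(-0.0859), 0.4]
[-39.0, 0.8, 5.3, np.float64(-0.0859), 0.4]
[-38.7, 0.8, 5.9, np.float64(-0.0859), 0.4]
[-38.3, 0.8, 6.4, np.float64(-0.0859), 0.4]
[-38.0, 0.8, 6.9, np.float64(-0.0859), 0.4]
[-37.6, 0.8, 7.4, np.float64(-0.0859), 0.4]
[-37.3, 0.8, 7.8, np.float64(-0.0859), 0.4]
```

>>> carry_out(
  series=[
    [-40,1,3,-0.086,0.4],
    [-40,1,4,-0.086,0.4],
    [-40,1,4,-0.086,0.4],
    [-39,1,5,-0.086,0.4],
    [-39,1,5,-0.086,0.4],
    [-39,1,6,-0.086,0.4],
    [-38,1,6,-0.086,0.4],
    [-38,1,7,-0.086,0.4],
    [-38,1,7,-0.086,0.4],
    [-30,1,6,-0.07,0.4],
    [0,0,0,0,0.4],
  ],
)

```text
time: 2.98
position: [0.4761, 0.2286, 0.2478]
tool_rot: [-0.654, 0.271, -0.259, 0.657]
ft_force: [0.5, 0.6, -0.5]
grip_width: 0.0522
```

Run:
```python
from h import *
o,p,Rm,y=state(); print(o['time'],p,np.degrees(y),np.round(Rm[:,1],4),np.round(o['joint_velocities'],3),np.round(o['q'],3))
plan([.4845,.222,.20],44.9,3,.4,False)
```

```text
2.975 [0.47614726 0.22855328 0.24783979] 45.96705295185675 [-0.0138  0.0103 -0.9999] [-0.021  0.008 -0.013 -0.024 -0.014 -0.001] [ 0.228  0.37   1.639  0.015  1.145 -0.58 ]
[3.5, 15.9, 0.4, np.float64(0.0062), 0.4]
[3.5, 15.9, 0.4, np.float64(0.0062), 0.4]
[3.5, 15.9, 0.4, np.float64(0.0062), 0.4]
```

```bash
python3 - <<'E'
s=open('h.py').read()
s=s.replace("zx=np.array([np.cos(yc),np.sin(yc),0]); yy=np.array([0,0,-1.]); xx=np.cross(yy,zx)","Rc=R.from_rotvec([0,0,yc-y0]).as_matrix()@Rm; xx,yy,zx=Rc.T").replace("round(-dy/N,4)","float(round(-dy/N,4))")
open('h.py','w').write(s)
E
python3 - <<'E'
from h import *
plan([.4843,.222,.175],45.0,6,.4,False)
E
```

```text
[1.9, 12.1, 0.2, 0.0028, 0.4]
[1.9, 12.1, 0.2, 0.0028, 0.4]
[1.9, 12.1, 0.2, 0.0028, 0.4]
[1.9, 12.1, 0.2, 0.0028, 0.4]
[1.9, 12.1, 0.2, 0.0028, 0.4]
[1.9, 12.1, 0.2, 0.0028, 0.4]
```

>>> carry_out(
  series=[
    [2,12,0.2,0.003,0.4],
    [2,12,0.2,0.003,0.4],
    [2,12,0.2,0.003,0.4],
    [2,12,0.2,0.003,0.4],
    [2,12,0.2,0.003,0.4],
    [2,12,0.2,0.003,0.4],
    [0,0,0,0,0.4],
  ],
)

```text
time: 3.85
position: [0.4865, 0.2176, 0.1687]
tool_rot: [-0.651, 0.28, -0.267, 0.653]
ft_force: [0.3, -0.8, 0.3]
grip_width: 0.0521
```

```bash
cat > st.py <<'E'
from h import *
import sys
o,p,Rm,y=state(); print(o['time'],np.round(p,4),'yaw',round(np.degrees(y),2),'y-axis',np.round(Rm[:,1],4),'tilt x,z comps of world-down in tool',np.round(Rm.T@[0,0,-1],4),'F',np.round(o['ft_force'],2),'w',round(o['grip_width'],4))
E
python3 - <<'E'
from st import *
plan([.4843,.222,.111],45.0,6,.4,False)
a,_=optics.camera('top'); b,_=optics.camera('scene')
u,v=proj('top',[.484,.222,.145]).astype(int); A=a[v-50:v+50,u-60:u+60]
u,v=proj('scene',[.484,.222,.145]).astype(int); B=b[v-50:v+50,u-60:u+60]
cv2.imwrite('pics/ap1.png',cv2.resize(np.hstack([A,B]),None,fx=3.3,fy=3.3,interpolation=cv2.INTER_CUBIC)[:,:,::-1])
E
```

```text
3.85 [0.4865 0.2176 0.1687] yaw 44.51 y-axis [-0.0162  0.0086 -0.9998] tilt x,z comps of world-down in tool [0.0174 0.9998 0.0055] F [ 0.31 -0.76  0.33] w 0.0521
[-0.6, 9.6, 0.3, -0.0014, 0.4]
[-0.6, 9.6, 0.3, -0.0014, 0.4]
[-0.6, 9.6, 0.3, -0.0014, 0.4]
[-0.6, 9.6, 0.3, -0.0014, 0.4]
[-0.6, 9.6, 0.3, -0.0014, 0.4]
[-0.6, 9.6, 0.3, -0.0014, 0.4]
```

View pics/ap1.png

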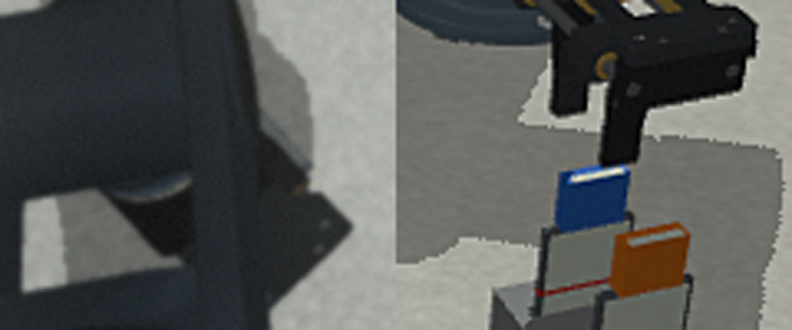

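Run:
```python
from h import *
o,p,Rm,y=state()
u0,v0=proj('scene',[.484,.222,.145]).astype(int)
def cr(P): q=proj('scene',P)-[u0-60,v0-50]; return np.round(q*3.3+[396,0],0)
for w in (.026,.041):
    for s in (-.0095,0,.0095):
        print('front finger tip',w,s,cr(p+Rm[:,2]*w+Rm[:,0]*s))
print('rear',cr(p-Rm[:,2]*.026+Rm[:,0]*.0095),cr(p-Rm[:,2]*.026-Rm[:,0]*.0095))
print('handle top corners est',cr(rectpts(.4843,.222,np.radians(45),.014,.04,.145)))
```

```text
front finger tip 0.026 -0.0095 [628. 152.]
front finger tip 0.026 0 [613. 155.]
front finger tip 0.026 0.0095 [598. 158.]
front finger tip 0.041 -0.0095 [640. 165.]
front finger tip 0.041 0 [625. 168.]
front finger tip 0.041 0.0095 [610. 172.]
rear [558. 115.] [586. 109.]
handle top corners est [[632. 168.]
 [620. 157.]
 [560. 168.]
 [571. 180.]]
```

>>> carry_out(
  series=[
    [-1.2,8,0.3,-0.002,0.4],
    [-1,9,0.3,-0.002,0.4],
    [-0.5,9,0.3,-0.002,0.4],
    [-0.5,9,0.3,-0.002,0.4],
    [0,9,0.3,0,0.4],
    [0,8,0,0,0.4],
    [0,0,0,0,0.4],
    [0,0,0,0,0.4],
  ],
)

```text
time: 4.95
position: [0.4856, 0.2226, 0.1149]
tool_rot: [-0.652, 0.276, -0.265, 0.655]
ft_force: [-0.2, -0.2, -0.3]
grip_width: 0.0521
```

Run:
```python
from st import *
plan([.4843,.222,.111],45.0,2,.4,False)
b,_=optics.camera('scene')
u,v=proj('scene',[.484,.222,.145]).astype(int); B=b[v-50:v+50,u-60:u+60]
cv2.imwrite('pics/ap2.png',cv2.resize(B,None,fx=6,fy=6,interpolation=cv2.INTER_CUBIC)[:,:,::-1])
```

```text
4.95 [0.4856 0.2226 0.1149] yaw 45.06 y-axis [-0.0123  0.0095 -0.9999] tilt x,z comps of world-down in tool [0.0154 0.9999 0.002 ] F [-0.23 -0.15 -0.31] w 0.0521
[-0.2, 1.9, -0.7, 0.0006, 0.4]
[-0.2, 1.9, -0.7, 0.0006, 0.4]
```

View pics/ap2.png

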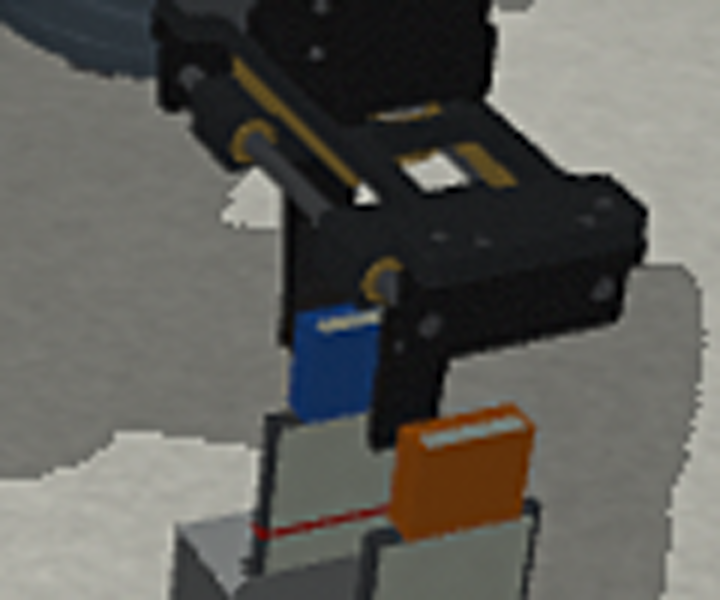

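>>> carry_out(
  series=[
    [-0.2,1.5,-0.7,0,0.4],
    [-0.2,1.5,-0.7,0,0.4],
    [0,0,0,0,0.5],
    [0,0,0,0,0.7],
    [0,0,0,0,1],
    [0,0,0,0,1],
    [0,0,0,0,1],
    [0,0,0,0,1],
  ],
  squeeze=20,
)

```text
time: 6.0
position: [0.4848, 0.222, 0.1127]
tool_rot: [-0.652, 0.275, -0.266, 0.655]
ft_force: [-0.0, 0.4, -0.2]
grip_width: 0.0142
```

Run:
```python
from st import *
print(np.round(o['moment'],3),np.round(o['joint_velocities'],3))
b,_=optics.camera('scene')
u,v=proj('scene',[.484,.222,.145]).astype(int); B=b[v-50:v+50,u-60:u+60]
cv2.imwrite('pics/ap3.png',cv2.resize(B,None,fx=6,fy=6,interpolation=cv2.INTER_CUBIC)[:,:,::-1])
```

```text
6.0 [0.4848 0.222  0.1127] yaw 45.06 y-axis [-0.0102  0.01   -0.9999] tilt x,z comps of world-down in tool [1.420e-02 9.999e-01 1.000e-04] F [-0.05  0.36 -0.22] w 0.0142
[-0.004 -0.115  0.016] [ 0.    -0.001  0.001  0.    -0.    -0.   ]
```

View pics/ap3.png

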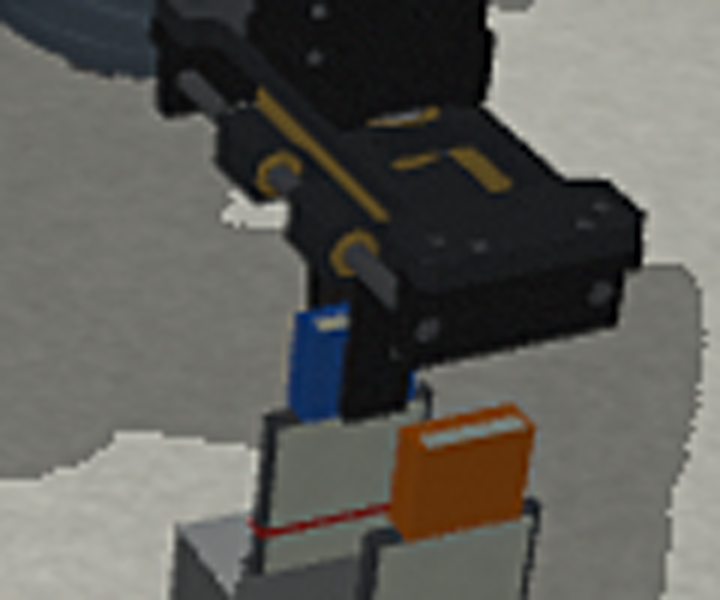

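>>> carry_out(
  series=[
    [-0.1,-6,0,0,1],
    [-0.2,-12,0,0,1],
    [-0.2,-14,0,0,1],
    [-0.2,-16,0,0,1],
    [-0.2,-16,0,0,1],
    [-0.2,-16,0,0,1],
    [0,-6,0,0,1],
  ],
)

```text
time: 6.92
position: [0.4851, 0.222, 0.206]
tool_rot: [-0.651, 0.274, -0.266, 0.656]
ft_force: [0.4, -0.8, -0.4]
grip_width: 0.014
```

Run:
```python
from st import *
b,_=optics.camera('scene')
cv2.imwrite('pics/lift1.png',b[100:400,200:600][:,:,::-1])
```

```text
6.925 [0.4851 0.222  0.206 ] yaw 45.07 y-axis [-0.0074  0.0104 -0.9999] tilt x,z comps of world-down in tool [ 0.0126  0.9999 -0.0021] F [ 0.43 -0.82 -0.44] w 0.014
```

View pics/lift1.png

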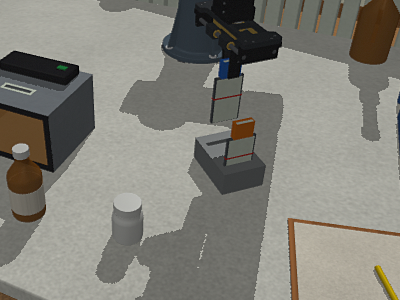

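Run:
```python
from h import *
plan([.48,.215,.32],44,5,1,False); print()
# pretend start
plan([.6116,-.1822,.325],0.4,18,1)
```

```text
[-0.0, -22.7, -1.7, 0.0038, 1]
[-0.0, -22.7, -1.7, 0.0038, 1]
[-0.0, -22.7, -1.7, 0.0038, 1]
[-0.0, -22.7, -1.7, 0.0038, 1]
[-0.0, -22.7, -1.7, 0.0038, 1]

[22.0, -6.9, -2.5, 0.0433, 1]
[22.2, -6.9, -2.5, 0.0433, 1]
[22.4, -6.9, -2.5, 0.0433, 1]
[22.6, -6.9, -2.5, 0.0433, 1]
[22.9, -6.9, -2.5, 0.0433, 1]
[23.1, -6.9, -2.5, 0.0433, 1]
[23.3, -6.9, -2.5, 0.0433, 1]
[23.5, -6.9, -2.5, 0.0433, 1]
[23.8, -6.9, -2.5, 0.0433, 1]
[24.0, -6.9, -2.5, 0.0433, 1]
[24.2, -6.9, -2.5, 0.0433, 1]
[24.4, -6.9, -2.5, 0.0433, 1]
[24.7, -6.9, -2.5, 0.0433, 1]
[24.9, -6.9, -2.5, 0.0433, 1]
[25.1, -6.9, -2.5, 0.0433, 1]
[25.4, -6.9, -2.5, 0.0433, 1]
[25.6, -6.9, -2.5, 0.0433, 1]
[25.8, -6.9, -2.4, 0.0433, 1]
```

>>> carry_out(
  series=[
    [0,-22,0,0,1],
    [0,-24,0,0,1],
    [0,-24,0,0,1],
    [5,-20,-1,0.01,1],
    [14,-12,-2,0.03,1],
    [22,-6,-2.5,0.043,1],
    [24,0,-2.5,0.045,1],
    [24,0,-2.5,0.045,1],
    [24,0,-2.5,0.045,1],
    [24,0,-2.5,0.045,1],
    [24,0,-2.5,0.045,1],
    [24,0,-2.5,0.045,1],
  ],
)

```text
time: 8.48
position: [0.5785, 0.0453, 0.3078]
tool_rot: [0.593, -0.396, 0.38, -0.589]
ft_force: [0.1, -0.0, -1.2]
grip_width: 0.0138
```

Run:
```python
from st import *
plan([.6116,-.1822,.325],0.4,10,1)
```

```text
8.475 [0.5785 0.0453 0.3078] yaw 23.41 y-axis [-0.0217  0.0067 -0.9997] tilt x,z comps of world-down in tool [0.0147 0.9997 0.0173] F [ 0.08 -0.   -1.19] w 0.0138
[22.1, -2.0, -1.9, 0.0402, 1]
[22.3, -2.0, -1.9, 0.0402, 1]
[22.5, -2.0, -1.9, 0.0402, 1]
[22.7, -2.0, -1.9, 0.0402, 1]
[22.9, -2.0, -1.9, 0.0402, 1]
[23.1, -2.0, -1.9, 0.0402, 1]
[23.3, -2.0, -1.9, 0.0402, 1]
[23.5, -2.0, -1.9, 0.0402, 1]
[23.8, -2.0, -1.9, 0.0402, 1]
[24.0, -2.0, -1.8, 0.0402, 1]
```

>>> carry_out(
  series=[
    [22,-2,-2,0.04,1],
    [22,-2,-2,0.04,1],
    [22,-2,-2,0.04,1],
    [22,-2,-2,0.04,1],
    [23,-2,-2,0.04,1],
    [23,-2,-2,0.04,1],
    [23,-2,-2,0.04,1],
    [23,-2,-2,0.04,1],
    [14,-2,-2,0.02,1],
    [8,0,-2,0.01,1],
    [0,0,0,0,1],
    [0,0,0,0,1],
  ],
)

```text
time: 9.98
position: [0.6053, -0.1749, 0.3166]
tool_rot: [0.512, -0.505, 0.483, -0.5]
ft_force: [0.0, -0.6, -1.1]
grip_width: 0.0138
```

Run:
```python
from st import *
print(np.round(o['q'],4), np.round(o['joint_velocities'],3))
plan([.6116,-.1822,.325],0.4,3,1,False)
```

```text
9.975 [ 0.6053 -0.1749  0.3166] yaw 1.36 y-axis [-0.0345  0.0092 -0.9994] tilt x,z comps of world-down in tool [0.01   0.9994 0.0342] F [ 0.01 -0.62 -1.1 ] w 0.0138
[-0.4549  0.4656  1.2726 -0.007   1.4384 -0.4775] [ 0.001 -0.001  0.003  0.002  0.001 -0.001]
[2.5, -2.9, 2.0, 0.0056, 1]
[2.5, -2.9, 2.0, 0.0056, 1]
[2.4, -2.9, 2.0, 0.0056, 1]
```

>>> carry_out(
  series=[
    [0,0,-15,0,1],
    [0,0,-15,0,1],
    [0,0,-15,0,1],
    [0,0,-15,0,1],
    [0,0,0,0,1],
    [0,0,0,0,1],
  ],
)

```text
time: 10.72
position: [0.5425, -0.1737, 0.3193]
tool_rot: [0.512, -0.504, 0.482, -0.501]
ft_force: [0.0, 0.0, -0.6]
grip_width: 0.0138
```

Run:
```python
from st import *
print(np.round(o['q'],4), np.round(o['joint_velocities'],3))
```

```text
10.725 [ 0.5425 -0.1737  0.3193] yaw 1.57 y-axis [-0.033   0.0094 -0.9994] tilt x,z comps of world-down in tool [0.0103 0.9994 0.0327] F [ 0.03  0.03 -0.63] w 0.0138
[-0.5019  0.37    1.4236 -0.0077  1.3815 -0.5274] [-0.003 -0.005  0.009 -0.001 -0.    -0.002]
```

>>> carry_out(
  series=[
    [-20,0,0,0,1],
    [-20,0,0,0,1],
    [-20,0,0,0,1],
    [-20,0,0,0,1],
    [0,0,0,0,1],
    [0,0,0,0,1],
  ],
)

```text
time: 11.48
position: [0.5411, -0.0861, 0.3201]
tool_rot: [0.513, -0.503, 0.482, -0.502]
ft_force: [-0.2, 0.2, -1.3]
grip_width: 0.0138
```

Run:
```python
from st import *
print(np.round(o['q'],4), np.round(o['joint_velocities'],3))
```

```text
11.475 [ 0.5411 -0.0861  0.3201] yaw 1.75 y-axis [-0.0322  0.0101 -0.9994] tilt x,z comps of world-down in tool [0.0111 0.9994 0.0319] F [-0.22  0.2  -1.26] w 0.0138
[-0.3607  0.3357  1.4753 -0.002   1.3643 -0.3907] [ 0.015 -0.003  0.004  0.002  0.001  0.002]
```

>>> carry_out(
  series=[
    [0,0,0,-0.045,1],
    [0,0,0,-0.045,1],
    [0,0,0,-0.045,1],
    [0,0,0,-0.045,1],
    [0,0,0,0,1],
    [0,0,0,0,1],
  ],
)

```text
time: 12.22
position: [0.5418, -0.0903, 0.3199]
tool_rot: [0.555, -0.455, 0.434, -0.545]
ft_force: [0.1, -0.0, -1.8]
grip_width: 0.0142
```

Run:
```python
from st import *
print(np.round(o['q'],4), np.round(o['joint_velocities'],3))
```

```text
12.225 [ 0.5418 -0.0903  0.3199] yaw 12.06 y-axis [-0.0317  0.0078 -0.9995] tilt x,z comps of world-down in tool [0.0142 0.9995 0.0293] F [ 0.15 -0.01 -1.76] w 0.0142
[-0.3663  0.3375  1.4729 -0.0042  1.3635 -0.5756] [-0.006  0.004 -0.001 -0.002 -0.001  0.001]
```

>>> carry_out(
  series=[
    [0,0,15,0,1],
    [0,0,15,0,1],
    [0,0,15,0,1],
    [0,0,15,0,1],
    [0,0,0,0,1],
    [0,0,0,0,1],
  ],
)

```text
time: 12.98
position: [0.6063, -0.0767, 0.3172]
tool_rot: [0.554, -0.455, 0.435, -0.545]
ft_force: [-0.8, -0.7, -1.4]
grip_width: 0.0138
```

Run:
```python
from st import *
print(np.round(o['q'],4), np.round(o['joint_velocities'],3))
```

```text
12.975 [ 0.6063 -0.0767  0.3172] yaw 12.05 y-axis [-0.0311  0.0078 -0.9995] tilt x,z comps of world-down in tool [0.0141 0.9995 0.0288] F [-0.77 -0.73 -1.35] w 0.0138
[-0.3075  0.4341  1.3243 -0.002   1.4152 -0.5172] [ 0.007  0.01  -0.01   0.002 -0.001  0.001]
```

>>> carry_out(
  series=[
    [-23,0,2,-0.045,1],
    [-23,0,2,-0.045,1],
    [-23,0,2,-0.045,1],
    [-23,0,2,-0.045,1],
    [0,0,0,0,1],
    [0,0,0,0,1],
  ],
)

```text
time: 13.72
position: [0.5849, 0.0227, 0.3195]
tool_rot: [0.594, -0.4, 0.378, -0.587]
ft_force: [0.7, 0.5, -1.6]
grip_width: 0.0139
```

Run:
```python
from st import *
print(np.round(o['q'],4), np.round(o['joint_velocities'],3))
```

```text
13.725 [0.5849 0.0227 0.3195] yaw 23.28 y-axis [-0.0315  0.0087 -0.9995] tilt x,z comps of world-down in tool [0.0204 0.9995 0.0255] F [ 0.67  0.54 -1.61] w 0.0139
[-0.1541  0.3923  1.3869  0.0038  1.3948 -0.5608] [ 0.017 -0.007  0.005  0.005  0.003 -0.001]
```

>>> carry_out(
  series=[
    [23,0,-2,0.045,1],
    [23,0,-2,0.045,1],
    [23,0,-2,0.045,1],
    [23,0,-2,0.045,1],
    [0,0,0,0,1],
    [0,0,0,0,1],
  ],
)

```text
time: 14.48
position: [0.6099, -0.0791, 0.3172]
tool_rot: [0.554, -0.456, 0.436, -0.544]
ft_force: [0.2, 0.1, -1.4]
grip_width: 0.0139
```

Run:
```python
from st import *
print(np.round(o['q'],4), np.round(o['joint_velocities'],3))
```

```text
14.475 [ 0.6099 -0.0791  0.3172] yaw 11.79 y-axis [-0.0311  0.0071 -0.9995] tilt x,z comps of world-down in tool [0.0133 0.9995 0.029 ] F [ 0.22  0.13 -1.42] w 0.0139
[-0.309   0.4401  1.3143 -0.0027  1.419  -0.5142] [-0.022  0.007 -0.007 -0.006 -0.001  0.003]
```

Run:
```python
from st import *
plan([.6116,-.1822,.30],0.4,11,1,False)
```

```text
14.475 [ 0.6099 -0.0791  0.3172] yaw 11.79 y-axis [-0.0311  0.0071 -0.9995] tilt x,z comps of world-down in tool [0.0133 0.9995 0.029 ] F [ 0.22  0.13 -1.42] w 0.0139
[9.2, 1.5, -1.7, 0.0181, 1]
[9.3, 1.5, -1.6, 0.0181, 1]
[9.3, 1.5, -1.4, 0.0181, 1]
[9.3, 1.5, -1.2, 0.0181, 1]
[9.3, 1.5, -1.0, 0.0181, 1]
[9.4, 1.5, -0.9, 0.0181, 1]
[9.4, 1.5, -0.7, 0.0181, 1]
[9.4, 1.5, -0.5, 0.0181, 1]
[9.4, 1.4, -0.4, 0.0181, 1]
[9.4, 1.4, -0.2, 0.0181, 1]
[9.4, 1.4, -0.0, 0.0181, 1]
```

>>> carry_out(
  series=[
    [9,1.5,-1.7,0.018,1],
    [9,1.5,-1.6,0.018,1],
    [9,1.5,-1.4,0.018,1],
    [9,1.5,-1.2,0.018,1],
    [9,1.5,-1,0.018,1],
    [9,1.5,-0.9,0.018,1],
    [9,1.5,-0.7,0.018,1],
    [9,1.5,-0.5,0.018,1],
    [9,1.5,-0.4,0.018,1],
    [7,1,0,0.012,1],
    [3,0,0,0.006,1],
    [0,0,0,0,1],
  ],
)

```text
time: 15.98
position: [0.6107, -0.1759, 0.3008]
tool_rot: [0.509, -0.506, 0.487, -0.498]
ft_force: [0.2, 1.1, -0.9]
grip_width: 0.0141
```

Run:
```python
from st import *
print(np.round(o['q'],4), np.round(o['joint_velocities'],3))
a,_=optics.camera('top'); b,_=optics.camera('scene')
np.savez('s1.npz',a=a,b=b)
cv2.imwrite('pics/t2.png',a[:,:,::-1])
cv2.imwrite('pics/s2.png',cv2.resize(b[20:320,100:400],None,fx=2,fy=2,interpolation=cv2.INTER_CUBIC)[:,:,::-1])
```

```text
15.975 [ 0.6107 -0.1759  0.3008] yaw 0.82 y-axis [-0.0316  0.0076 -0.9995] tilt x,z comps of world-down in tool [0.0081 0.9995 0.0315] F [ 0.17  1.11 -0.93] w 0.0141
[-0.4526  0.4846  1.2827 -0.007   1.406  -0.4656] [-0.001 -0.001 -0.001  0.002  0.001 -0.   ]
```

View pics/t2.png

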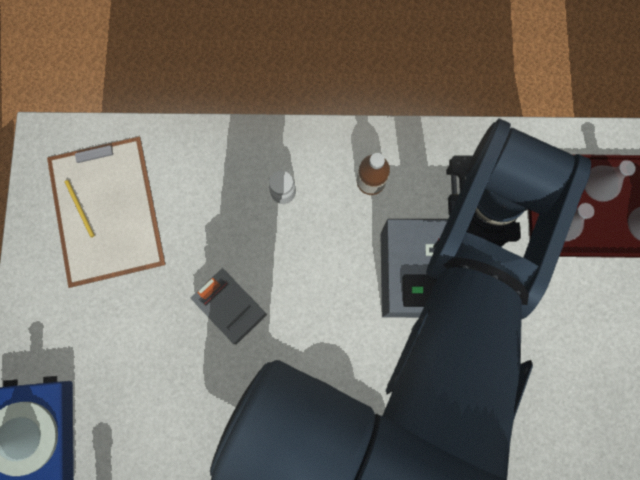

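View pics/s2.png

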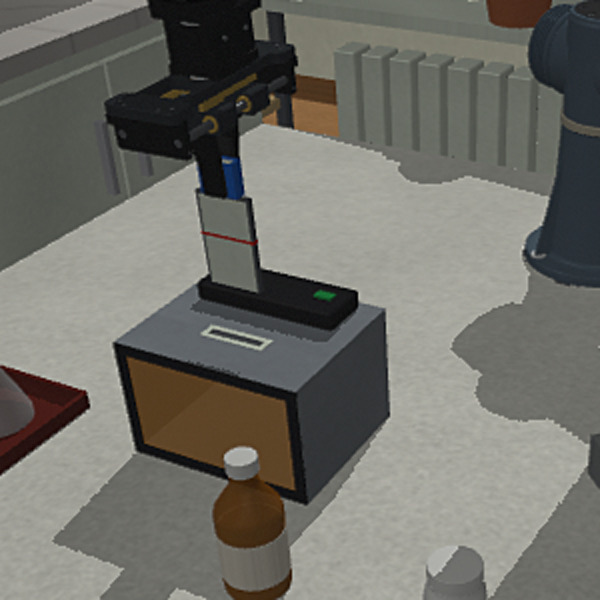

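Run:
```python
from st import *
b=np.load('s1.npz')['b']
# predicted carrier geometry
def car(p,Rm,pts): # carrier pts (x,y,z) rel origin, with origin 102.7mm below TCP along tool y
    # carrier x = tool z ; carrier z = -tool y ; carrier y = z cross x
    X=Rm[:,2]; Zc=-Rm[:,1]; Y=np.cross(Zc,X); O=p-Zc*0.1027
    return O+np.asarray(pts)@np.stack([X,Y,Zc])
f=[[.003,-.03,0],[.003,.03,0],[.003,.03,.1],[.003,-.03,.1],[.003,-.03,.055],[.003,.03,.055]]
q=proj('scene',car(p,Rm,f)); print(np.round(q,2))
x0,y0=190,100
Z=cv2.resize(b[y0:y0+75,x0:x0+60],None,fx=8,fy=8,interpolation=cv2.INTER_NEAREST)[:,:,::-1].copy()
for a,c in ((0,1),(1,2),(2,3),(3,0),(4,5)):
    cv2.line(Z,tuple(np.round((q[a]-[x0,y0]+.5)*8).astype(int).tolist()),tuple(np.round((q[c]-[x0,y0]+.5)*8).astype(int).tolist()),(0,255,0),1)
cv2.imwrite('pics/ov1.png',Z)
```

```text
16.075 [ 0.6107 -0.1755  0.3008] yaw 0.85 y-axis [-0.0316  0.0077 -0.9995] tilt x,z comps of world-down in tool [0.0081 0.9995 0.0315] F [-0.86  0.25 -1.45] w 0.0138
[[206.46 160.6 ]
 [231.5  166.29]
 [224.56 119.53]
 [198.2  114.47]
 [202.03 135.88]
 [227.78 141.24]]
```

View pics/ov1.png

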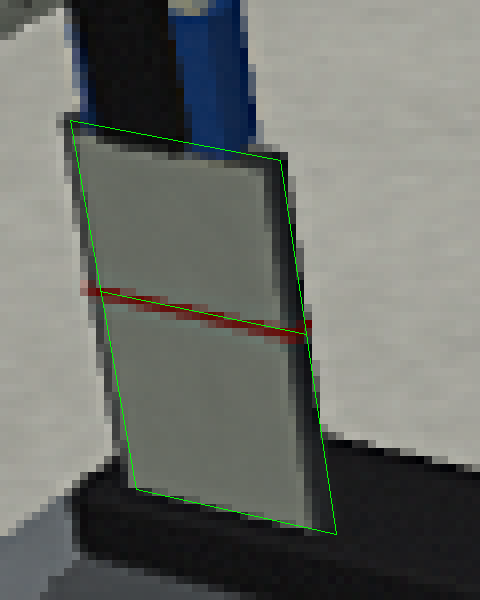

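```bash
cat >> h.py <<'E'
def carframe(p,Rm,tx=0.0142,oz=0.1027,oy=0.0):
    zt=np.array([-tx,-1,0.]); zt/=np.linalg.norm(zt)
    Zc=Rm@zt; X=Rm[:,2]; X=X-Zc*(X@Zc); X/=np.linalg.norm(X); Y=np.cross(Zc,X)
    return X,Y,Zc,p-Zc*oz+Y*oy
def carpts(p,Rm,pts,**k):
    X,Y,Zc,O=carframe(p,Rm,**k); return O+np.asarray(pts)@np.stack([X,Y,Zc])
E
python3 - <<'E'
from st import *
b=np.load('s1.npz')['b']
f=[[.003,-.03,0],[.003,.03,0],[.003,.03,.1],[.003,-.03,.1],[.003,-.03,.055],[.003,.03,.055],[-.003,.03,0],[-.003,.03,.1],[-.003,.03,.055]]
x0,y0=190,100
q=proj('scene',carpts(p,Rm,f))
print(np.round(q,2))
Z=cv2.resize(b[y0:y0+75,x0:x0+60],None,fx=8,fy=8,interpolation=cv2.INTER_NEAREST)[:,:,::-1].copy()
for a,c in ((0,1),(1,2),(2,3),(3,0),(4,5),(1,6),(6,7),(7,2),(5,8)):
    cv2.line(Z,tuple(np.round((q[a]-[x0,y0]+.5)*8).astype(int).tolist()),tuple(np.round((q[c]-[x0,y0]+.5)*8).astype(int).tolist()),(0,255,0),1)
cv2.imwrite('pics/ov2.png',Z)
X,Y,Zc,O=carframe(p,Rm); print('carrier axes',np.round(X,4),np.round(Y,4),np.round(Zc,4),O)
E
```

```text
16.075 [ 0.6107 -0.1755  0.3008] yaw 0.85 y-axis [-0.0316  0.0077 -0.9995] tilt x,z comps of world-down in tool [0.0081 0.9995 0.0315] F [-0.86  0.25 -1.45] w 0.0138
[[205.83 160.27]
 [230.91 166.33]
 [224.57 119.74]
 [198.15 114.26]
 [201.71 135.62]
 [227.52 141.38]
 [232.56 164.93]
 [226.35 118.45]
 [229.23 140.04]]
carrier axes [ 0.9994  0.0149 -0.0315] [-0.0151  0.9999 -0.0061] [0.0314 0.0065 0.9995] [ 0.60744043 -0.17619416  0.198194  ]
```

View pics/ov2.png

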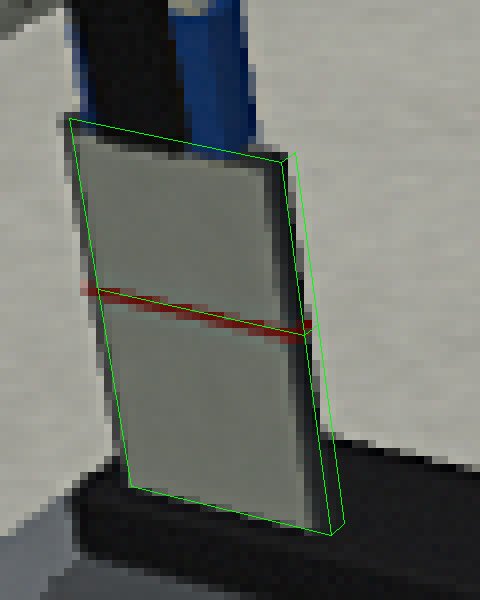

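```bash
cat >> h.py <<'E'
def hull(P,n='scene'):
    q=proj(n,P).astype(np.float32); h=cv2.convexHull(q,returnPoints=False)[:,0]; return P[h]
def platemodel(p,Rm,t,base=(0.0142,0.1027)):
    # t: dy,dz,tilt about carrier Y (lean x), in-plane tilt, inset
    dy,dz,ax,ay,ins=t[:5]
    X,Y,Zc,O=carframe(p,Rm,tx=base[0],oz=base[1])
    G=O+Zc*base[1]           # grasp pivot = TCP
    dR=R.from_rotvec(Y*ax+X*(-ay)).as_matrix()
    X,Y,Zc=dR@X,dR@Y,dR@Zc
    O=G-Zc*base[1]+Y*dy+Zc*dz
    if len(t)>5: O=O+X*t[5]
    M=np.stack([X,Y,Zc])
    f=lambda a:O+np.array(a)@M
    box=f([[sx*.003,sy*.03,z] for sx in(-1,1) for sy in(-1,1) for z in(0,.1)])
    w=.03-ins
    coat=f([[.0035,-w,0.0],[.0035,w,0.0],[.0035,w,.1-ins],[.0035,-w,.1-ins]])
    red=f([[sx*.0037,sy*.0302,z] for sx in(-1,1) for sy in(-1,1) for z in(.0543,.0557)])
    return box,coat,red,(X,Y,Zc,O)
E
python3 - <<'E'
from st import *
b=np.load('s1.npz')['b']
def mod(t):
    box,coat,red,_=platemodel(p,Rm,t)
    return [hull(box),coat,hull(red)]
st=np.array([.002,.002,.03,.03,.001])
r=fit2('scene',b,(190,122,50,31),mod,[0,0,0,0,.002],st); print(np.round(r[0],4),r[1])
r2=fit2('scene',b,(190,122,50,31),mod,r[0],st/2); print(np.round(r2[0],4),r2[1])
box,coat,red,(X,Y,Zc,O)=platemodel(p,Rm,r2[0]); print('X',np.round(X,4),'Y',np.round(Y,4),'Z',np.round(Zc,4),'O',np.round(O,4))
x0,y0=190,100
Z=cv2.resize(b[y0:y0+75,x0:x0+60],None,fx=8,fy=8,interpolation=cv2.INTER_NEAREST)[:,:,::-1].copy()
for P in (hull(box),coat,hull(red)):
    q=np.round((proj('scene',P)-[x0,y0]+.5)*8).astype(np.int32); cv2.polylines(Z,[q],True,(0,255,0),1)
cv2.imwrite('pics/ov3.png',Z)
E
```

```text
16.075 [ 0.6107 -0.1755  0.3008] yaw 0.85 y-axis [-0.0316  0.0077 -0.9995] tilt x,z comps of world-down in tool [0.0081 0.9995 0.0315] F [-0.86  0.25 -1.45] w 0.0138
[-0.002  -0.0025  0.0156  0.0222  0.003 ] 10.366248716996145
[-0.002  -0.0024  0.0153  0.0221  0.003 ] 10.341118204995906
X [ 0.9988  0.0146 -0.0468] Y [-0.016   0.9995 -0.0281] Z [0.0463 0.0288 0.9985] O [ 0.6058 -0.1805  0.1959]
```

View pics/ov3.png

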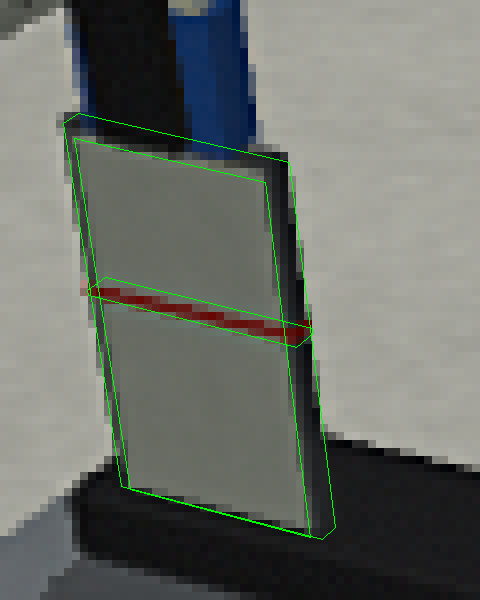

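Run:
```python
from st import *
b=np.load('s1.npz')['b']; g=b.astype(float).mean(2)
def cross(row,cols,thr):
    v=row[cols]; 
    for i in range(len(v)-1):
        if (v[i]-thr)*(v[i+1]-thr)<=0 and v[i]!=v[i+1]: return cols[i]+(thr-v[i])/(v[i+1]-v[i])
L=[];Rr=[];WL=[];WR=[]
for y in range(117,154):
    l=cross(g[y],list(range(192,215)),120) ; r=cross(g[y],list(range(242,215,-1)),110); L.append((y,l)); Rr.append((y,r))
    print(y,None if l is None else round(l,2),None if r is None else round(r,2), end=' | ')
def fl(D,y0,y1):
    D=np.array([d for d in D if d[1] is not None and y0<=d[0]<=y1 and d[0] not in (135,136,137,140,141,142)]); c=np.polyfit(D[:,0],D[:,1],1); print('\nline',c,np.std(D[:,1]-np.polyval(c,D[:,0])), 'at120',np.polyval(c,120),'at150',np.polyval(c,150))
fl(L,119,152); fl(Rr,122,152)
box,_,_,(X,Y,Zc,O)=platemodel(p,Rm,[0,0,0,0,.002])
q=proj('scene',box); print(np.round(q,2))
```

```text
16.075 [ 0.6107 -0.1755  0.3008] yaw 0.85 y-axis [-0.0316  0.0077 -0.9995] tilt x,z comps of world-down in tool [0.0081 0.9995 0.0315] F [-0.86  0.25 -1.45] w 0.0138
117 197.49 222.33 | 118 197.5 224.99 | 119 197.61 226.47 | 120 197.91 226.36 | 121 197.89 226.38 | 122 198.29 226.17 | 123 198.49 226.16 | 124 198.51 227.75 | 125 198.62 227.77 | 126 198.85 227.48 | 127 198.87 227.48 | 128 199.29 227.38 | 129 199.49 227.37 | 130 199.49 227.16 | 131 199.59 228.73 | 132 199.87 228.74 | 133 199.92 228.7 | 134 200.28 228.49 | 135 200.3 228.39 | 136 199.95 228.38 | 137 200.63 228.37 | 138 200.81 228.15 | 139 200.85 229.69 | 140 201.28 229.41 | 141 201.5 229.49 | 142 201.48 229.51 | 143 201.58 229.37 | 144 201.84 229.38 | 145 201.87 229.17 | 146 202.3 229.17 | 147 202.48 230.72 | 148 202.47 230.72 | 149 202.6 230.48 | 150 202.83 230.51 | 151 202.9 230.4 | 152 203.32 230.38 | 153 203.49 230.15 | 
line [1.65933706e-01 1.77937516e+02] 0.0980141980738214 at120 197.84956089461363 at150 202.82757206712103

line [1.28286530e-01 2.11171577e+02] 0.5148201538593731 at120 226.56596014635954 at150 230.41455604783243
[[207.55 158.93]
 [199.99 113.02]
 [232.56 164.93]
 [226.35 118.45]
 [205.83 160.27]
 [198.15 114.26]
 [230.91 166.33]
 [224.57 119.74]]
```

```bash
cat >> h.py <<'E'
def pm2(p,Rm,t,base=(0.0142,0.1027)):
    # t: dy,dz,ax,ay,yaw,inset, redhalf
    dy,dz,ax,ay,yw,ins,rh=t
    X,Y,Zc,O=carframe(p,Rm,tx=base[0],oz=base[1])
    G=O+Zc*base[1]
    dR=R.from_rotvec(Y*ax-X*ay+Zc*yw).as_matrix()
    X,Y,Zc=dR@X,dR@Y,dR@Zc
    O=G-Zc*base[1]+Y*dy+Zc*dz
    M=np.stack([X,Y,Zc]); f=lambda a:O+np.array(a)@M
    box=f([[sx*.003,sy*.03,z] for sx in(-1,1) for sy in(-1,1) for z in(0,.1)])
    w=.03-ins
    coat=f([[.0035,-w,0.0],[.0035,w,0.0],[.0035,w,.1-ins],[.0035,-w,.1-ins]])
    red=f([[.0037,-.0302,.055-rh],[.0037,.0302,.055-rh],[.0037,.0302,.055+rh],[.0037,-.0302,.055+rh]])
    red2=f([[-.0037,.0302,.055-rh],[.0037,.0302,.055-rh],[.0037,.0302,.055+rh],[-.0037,.0302,.055+rh]])
    return [hull(box),coat,red,red2],(X,Y,Zc,O)
E
python3 - <<'E'
from st import *
b=np.load('s1.npz')['b']
st=np.array([.002,.002,.03,.03,.05,.001,.0005])
for init in ([0,0,0,0,0,.002,.0008],[-.001,0,-.03,0,.05,.003,.001],[-.001,-.001,.02,0,-.05,.003,.001]):
  x=init
  for k in range(3):
    x,c=fit2('scene',b,(190,121,50,32),lambda t:pm2(p,Rm,t)[0],x,st/(k+1))
  print(np.round(x,4),round(c,2), end=' '); X,Y,Zc,O=pm2(p,Rm,x)[1]; print('X',np.round(X,4),'Z',np.round(Zc,4),'O',np.round(O,4))
E
```

```text
16.075 [ 0.6107 -0.1755  0.3008] yaw 0.85 y-axis [-0.0316  0.0077 -0.9995] tilt x,z comps of world-down in tool [0.0081 0.9995 0.0315] F [-0.86  0.25 -1.45] w 0.0138
[-0.0018 -0.0005  0.0048  0.0175 -0.0009  0.0027  0.0008] 8.81 X [ 0.9992  0.014  -0.0363] Z [0.036  0.024  0.9991] O [ 0.607  -0.1798  0.1978]Traceback (most recent call last):
  File "<stdin>", line 7, in <module>
  File "h.py", line 48, in fit2
    r=minimize(cost,np.zeros(len(x0)),method='Nelder-Mead',options=dict(initial_simplex=sim,xatol=.01,fatol=1e-3,maxiter=400))
    res = _minimize_neldermead(fun, x0, args, callback, bounds=bounds,
                               **options)
    fxr = func(xr)
    fx = function(np.copy(x), *(wrapper_args + args))
  File "h.py", line 44, in cost
    A=np.stack([np.ones(w*h)]+[cover(n,P,x,y,w,h).ravel() for P in model(x0+t*steps)],1)
                               ~~~~~^^^^^^^^^^^^^
  File "h.py", line 26, in cover
    q=proj(n,P)-[x0,y0]
      ~~~~^^^^^
  File "h.py", line 16, in proj
    K,e,Rm,_=cal(n); pc=(np.asarray(P)-e)@Rm
             ~~~^^^
  File "h.py", line 5, in cal
    c=optics.get_calibration(n); return np.array(c['K']),np.array(c['eye']),R.from_quat(c['orientation']).as_matrix(),c
ValueError: time passes only in moves, steps and waits
```

```bash
python3 - <<'E'
s=open('h.py').read()
s=s.replace("    c=optics.get_calibration(n); return","    if n in _C: return _C[n]\n    c=optics.get_calibration(n); _C[n]=").replace("def cal(n):","_C={}\ndef cal(n):",1)
s=s.replace(".as_matrix(),c\n",".as_matrix(),c\n    return _C[n]\n",1)
open('h.py','w').write(s)
E
sed -n 1,12p h.py
python3 - <<'E'
from st import *
E
```

```text
import numpy as np, cv2
from scipy.spatial.transform import Rotation as R
from rig import robot, optics
_C={}
def cal(n):
    if n in _C: return _C[n]
    c=optics.get_calibration(n); _C[n]= np.array(c['K']),np.array(c['eye']),R.from_quat(c['orientation']).as_matrix(),c
    return _C[n]
def unproj(n,u,v,d):
    K,e,Rm,_=cal(n); u=np.asarray(u,float);v=np.asarray(v,float);d=np.asarray(d,float)
    pc=np.stack([(u-K[0,2])/K[0,0]*d,-(v-K[1,2])/K[1,1]*d,-d],-1)
    return pc@Rm.T+e
16.075 [ 0.6107 -0.1755  0.3008] yaw 0.85 y-axis [-0.0316  0.0077 -0.9995] tilt x,z comps of world-down in tool [0.0081 0.9995 0.0315] F [-0.86  0.25 -1.45] w 0.0138
```

>>> carry_out(
  series=[
    [0,-30,0,0,1],
    [0,-30,0,0,1],
    [0,-30,0,0,1],
    [0,0,0,0,1],
    [0,0,0,0,1],
  ],
)

```text
time: 16.7
position: [0.6128, -0.1739, 0.3912]
tool_rot: [0.51, -0.507, 0.484, -0.498]
ft_force: [0.3, -0.4, -0.6]
grip_width: 0.0136
```

Run:
```python
from st import *
print(np.round(o['q'],4), np.round(o['joint_velocities'],3))
```

```text
16.7 [ 0.6128 -0.1739  0.3912] yaw 1.01 y-axis [-0.0352  0.01   -0.9993] tilt x,z comps of world-down in tool [0.0106 0.9993 0.035 ] F [ 0.33 -0.4  -0.59] w 0.0136
[-0.4486  0.4319  1.1328 -0.0063  1.6129 -0.4661] [ 0.002 -0.009 -0.015  0.    -0.002 -0.001]
```

>>> carry_out(
  series=[
    [0,28,0,0,1],
    [0,0,0,0,1],
    [0,28,0,0,1],
    [0,0,0,0,1],
    [0,28,0,0,1],
    [0,0,0,0,1],
    [0,0,0,0,1],
  ],
)

```text
time: 17.58
position: [0.6114, -0.1733, 0.3082]
tool_rot: [0.51, -0.506, 0.485, -0.499]
ft_force: [-0.1, 0.2, -0.1]
grip_width: 0.0135
```

Run:
```python
from st import *
print(np.round(o['q'],4), np.round(o['joint_velocities'],3))
```

```text
17.575 [ 0.6114 -0.1733  0.3082] yaw 1.03 y-axis [-0.032   0.0087 -0.9994] tilt x,z comps of world-down in tool [0.0093 0.9994 0.0319] F [-0.09  0.25 -0.12] w 0.0135
[-0.4488  0.4793  1.2717 -0.0061  1.4232 -0.4657] [ 0.001  0.008  0.01  -0.001  0.014  0.   ]
```

```bash
cat >> h.py <<'E'
def toslot(slot,zO,yawdeg,N=1,zl=.140):
    o,p,Rm,y=state(); X,Y,Zc,O=carframe(p,Rm)
    dyaw=np.radians(yawdeg)-np.arctan2(X[1],X[0])
    t=np.array([slot[0],slot[1],zl]); tgt=t+Zc*((zO-zl)/Zc[2])
    # after yaw turn about tool y through TCP, O moves
    R2=R.from_rotvec(-Rm[:,1]*dyaw).as_matrix()
    O2=p+R2@(O-p)
    d=tgt-O2; s=Rm.T@d*1000
    print('O',np.round(O,4),'Zc',np.round(Zc,4),'total shift mm',np.round(s,2),'turn',round(-dyaw,4),'per row',np.round(s/N,2),round(-dyaw/N,4))
E
python3 - <<'E'
from st import *
toslot((.6116,-.1822),.152,.4,8)
E
```

```text
17.575 [ 0.6114 -0.1733  0.3082] yaw 1.03 y-axis [-0.032   0.0087 -0.9994] tilt x,z comps of world-down in tool [0.0093 0.9994 0.0319] F [-0.09  0.25 -0.12] w 0.0135
O [ 0.6082 -0.1739  0.2055] Zc [0.0318 0.0055 0.9995] total shift mm [ 8.8  53.29  5.37] turn 0.0111 per row [1.1  6.66 0.67] 0.0014
```

>>> carry_out(
  series=[
    [2,4,1,0.002,1],
    [2,6,1,0.002,1],
    [2,7,1,0.002,1],
    [1,7,1,0.002,1],
    [1,7,0.6,0.002,1],
    [0.6,6,0.4,0,1],
    [0,6,0,0,1],
    [0,4,0,0,1],
    [0,0,0,0,1],
    [0,0,0,0,1],
  ],
)

```text
time: 18.82
position: [0.6167, -0.1827, 0.2603]
tool_rot: [0.507, -0.507, 0.489, -0.496]
ft_force: [0.2, -0.5, -0.2]
grip_width: 0.0138
```

Run:
```python
from st import *
toslot((.6116,-.1822),.152,.4,2)
b,_=optics.camera('scene'); np.savez('s3.npz',b=b)
x0,y0=185,130
Z=cv2.resize(b[y0:y0+75,x0:x0+75],None,fx=8,fy=8,interpolation=cv2.INTER_CUBIC)[:,:,::-1].copy()
cv2.imwrite('pics/low1.png',Z)
q=lambda P:np.round((proj('scene',P)-[x0,y0]+.5)*8).astype(np.int32)
for P in (rectpts(.6116,-.1822,.006,.010,.064,.14),rectpts(.6116,-.1822,.006,.0225,.076,.14)): cv2.polylines(Z,[q(P)],True,(0,255,0),1)
cv2.polylines(Z,[q(carpts(p,Rm,[[.003,-.03,0],[.003,.03,0],[.003,.03,.1],[.003,-.03,.1]]))],True,(0,255,255),1)
cv2.imwrite('pics/low1o.png',Z)
```

```text
18.825 [ 0.6167 -0.1827  0.2603] yaw 0.41 y-axis [-0.0282  0.0069 -0.9996] tilt x,z comps of world-down in tool [0.0071 0.9996 0.0282] F [ 0.19 -0.51 -0.2 ] w 0.0138
O [ 0.6138 -0.1835  0.1576] Zc [0.0281 0.0073 0.9996] total shift mm [-1.36  5.71 -1.72] turn 0.0002 per row [-0.68  2.85 -0.86] 0.0001
```

View pics/low1.png

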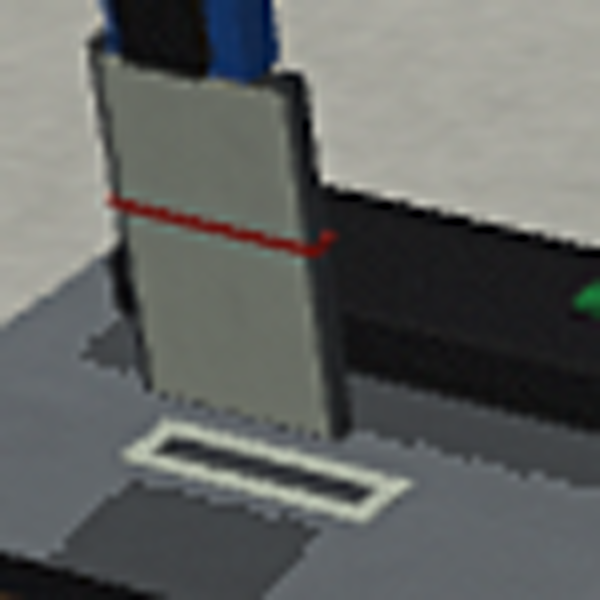

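View pics/low1o.png

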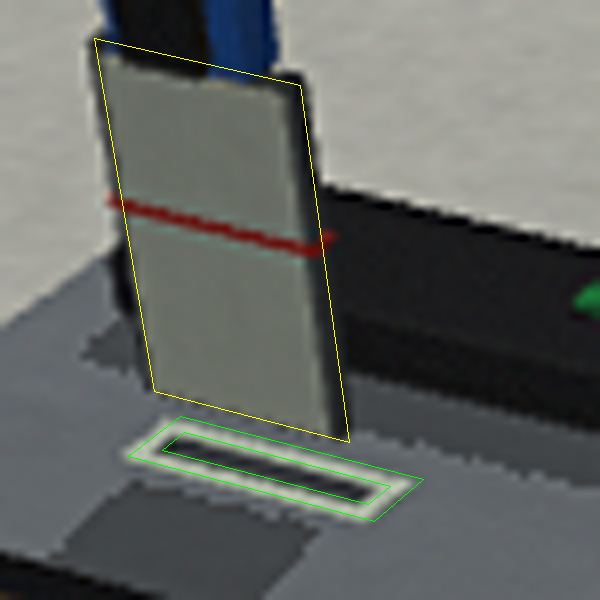

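```bash
cat > rel.py <<'E'
from h import *
def rel(b,p,Rm,win,slotwin,slot=(.6116,-.1822),yw=.006):
    S0=np.array([slot[0],slot[1],.14])
    def ms(t): return [rectpts(slot[0]+t[0],slot[1]+t[1],yw,t[2],t[3],.14),rectpts(slot[0]+t[0],slot[1]+t[1],yw,.010,.064,.14)]
    x=[.001,-.001,.022,.0755]
    for k in range(2): x,c=fit2('scene',b,slotwin,ms,x,np.array([.002,.002,.001,.001])/(k+1))
    ds=proj('scene',S0+[x[0],x[1],0])-proj('scene',S0); print('slot fit',np.round(x,4),round(c,2),'px bias',np.round(ds,2))
    y=[-.001,0,0,0,0,.0025,.0008]
    st=np.array([.002,.002,.02,.02,.03,.001,.0004])
    for k in range(2): y,c2=fit2('scene',b,win,lambda t:pm2(p,Rm,t)[0],y,st/(k+1))
    (X,Y,Zc,O)=pm2(p,Rm,y)[1]; X0,Y0,Z0,O0=carframe(p,Rm)
    for h in (0,.055,.1): print('h',h,'px bias carrier',np.round(proj('scene',O+Zc*h)-proj('scene',O0+Z0*h),2))
    print('car fit',np.round(y,4),round(c2,2))
E
python3 - <<'E'
from st import *
from rel import *
b=np.load('s3.npz')['b']
rel(b,p,Rm,(192,137,36,18),(198,181,42,18))
b1=np.load('s1.npz')['b']
print('earlier image, needs pose then')
E
```

```text
18.875 [ 0.6167 -0.1827  0.2604] yaw 0.42 y-axis [-0.0282  0.0068 -0.9996] tilt x,z comps of world-down in tool [0.007  0.9996 0.0281] F [-0.3   0.29 -1.63] w 0.0136
slot fit [ 0.0021 -0.0019  0.0218  0.0761] 15.55 px bias [-1.36  0.26]
h 0 px bias carrier [-0.46 -0.19]
h 0.055 px bias carrier [-0.76 -0.13]
h 0.1 px bias carrier [-1.01 -0.08]
car fit [-0.0025 -0.0003  0.0066 -0.0079  0.0038  0.0035  0.0009] 17.74
earlier image, needs pose then
```

```bash
cat > coat.py <<'E'
from h import *
def edges(b,rows,guessL,guessR,flag=False):
    g=b.astype(float).mean(2); out=[]
    for y in rows:
        cl,cr=int(round(guessL(y))),int(round(guessR(y)))
        m=(cl+cr)//2; lev=np.median(g[y,cl+6:cr-5])
        # left: walk left from interior until dark
        def walk(dirn,start,lim):
            k=start
            mn=min(g[y,start+dirn*i] for i in range(0,lim))
            thr=(lev+mn)/2
            while g[y,k]>thr and abs(k-start)<lim: k+=dirn
            a=g[y,k-dirn]; c=g[y,k]; return (k-dirn)+dirn*(a-thr)/(a-c),mn
        l,ml=walk(-1,cl+5,8); r,mr=walk(1,cr-5,9)
        out.append((y,l,r,lev,ml,mr))
    return np.array(out)
def coat(b,p,Rm,rows,ins=.002):
    w=.03-ins
    P=lambda y,z:proj('scene',carpts(p,Rm,[[.0035,y,z]]))[0]
    L0,L1=P(-w,0),P(-w,.098); R0,R1=P(w,0),P(w,.098)
    fl=lambda y:L0[0]+(y-L0[1])*(L1[0]-L0[0])/(L1[1]-L0[1]); fr=lambda y:R0[0]+(y-R0[1])*(R1[0]-R0[0])/(R1[1]-R0[1])
    E=edges(b,rows,fl,fr)
    dl=E[:,1]-[fl(y) for y in rows]; dr=E[:,2]-[fr(y) for y in rows]
    return E,dl,dr
E
python3 - <<'E'
from st import *
from coat import *
b=np.load('s3.npz')['b']
rows=[y for y in range(142,182) if not 153<=y<=163]
E,dl,dr=coat(b,p,Rm,rows)
for i in range(0,len(rows),3): print(rows[i],np.round(E[i,1:],2),round(dl[i],2),round(dr[i],2))
print('dl',np.median(dl),'dr',np.median(dr),'width excess',np.median(dr-dl),'centre',np.median((dl+dr)/2))
c=np.polyfit(rows,(dl+dr)/2,1); print('centre bias at rows 145,180',np.polyval(c,[145,180]), 'slope',c[0])
E
```

```text
18.875 [ 0.6167 -0.1827  0.2604] yaw 0.42 y-axis [-0.0282  0.0068 -0.9996] tilt x,z comps of world-down in tool [0.007  0.9996 0.0281] F [-0.3   0.29 -1.63] w 0.0136
142 [197.61 220.45 103.67  62.33  21.33] -0.59 -0.75
145 [198.54 220.77 104.33  67.67  10.  ] -0.17 -0.86
148 [198.67 221.06 103.83  64.67  20.67] -0.55 -0.99
151 [199.53 221.47 103.67  66.    25.67] -0.2 -1.0
165 [201.17 223.46 105.    11.67  26.33] -0.93 -0.98
168 [201.86 223.77 104.67  17.33  30.  ] -0.75 -1.1
171 [202.49 224.44 104.67  48.67  20.  ] -0.63 -0.85
174 [203.28 224.72 104.67  52.    19.  ] -0.35 -0.99
177 [203.52 224.91 105.33  51.    32.67] -0.62 -1.22
180 [210.29 225.33 105.67  72.33  31.33] 5.64 -1.22
dl -0.49579522946001475 dr -0.9890657642392569 width excess -0.5035121223137935 centre -0.7376400878567182
centre bias at rows 145,180 [-0.78224764 -0.27810435] slope 0.014404093910227024
```

Run:
```python
from st import *
b=np.load('s3.npz')['b'].astype(float)
red=b[...,0]-(b[...,1]+b[...,2])/2
P=proj('scene',carpts(p,Rm,[[.0036,-.03,.055],[.0036,.03,.055]])); print(np.round(P,2))
dv=[]
for u in range(201,222):
    vp=P[0,1]+(u-P[0,0])*(P[1,1]-P[0,1])/(P[1,0]-P[0,0]); r0=int(vp)-4
    w=np.clip(red[r0:r0+9,u]-8,0,None); dv.append((w*np.arange(r0,r0+9)).sum()/w.sum()-vp)
dv=np.array(dv); print('redline dv',np.round(dv,2),dv.mean()); c=np.polyfit(range(201,222),dv,1); print('slope',c)
# slot frame: brightness
g=b.mean(2); lid=np.median(g[196:199,205:230]); print('lid',lid)
```

```text
18.875 [ 0.6167 -0.1827  0.2604] yaw 0.42 y-axis [-0.0282  0.0068 -0.9996] tilt x,z comps of world-down in tool [0.007  0.9996 0.0281] F [-0.3   0.29 -1.63] w 0.0136
[[199.56 154.85]
 [224.67 161.  ]]
redline dv [0.21 0.31 0.12 0.35 0.22 0.33 0.16 0.36 0.24 0.36 0.19 0.16 0.22 0.37
 0.23 0.18 0.25 0.39 0.23 0.21 0.27] 0.25556160258625754
slope [0.0004976  0.15056774]
lid 69.33333333333333
```

Run:
```python
from st import *
toslot((.6124,-.1826),.145,.4,5)
```

```text
18.875 [ 0.6167 -0.1827  0.2604] yaw 0.42 y-axis [-0.0282  0.0068 -0.9996] tilt x,z comps of world-down in tool [0.007  0.9996 0.0281] F [-0.3   0.29 -1.63] w 0.0136
O [ 0.6138 -0.1835  0.1577] Zc [0.0281 0.0074 0.9996] total shift mm [-0.83 12.75 -0.92] turn 0.0003 per row [-0.17  2.55 -0.18] 0.0001
```

>>> carry_out(
  series=[
    [-0.2,2.5,-0.2,0,1],
    [-0.2,2.5,-0.2,0,1],
    [-0.2,2.5,-0.2,0,1],
    [-0.2,2.5,-0.2,0,1],
    [0,1.5,-0.1,0,1],
    [0,0,0,0,1],
    [0,0,0,0,1],
  ],
)

```text
time: 19.75
position: [0.6156, -0.1818, 0.2486]
tool_rot: [0.507, -0.507, 0.49, -0.497]
ft_force: [-0.5, -0.6, -0.8]
grip_width: 0.0141
```

Run:
```python
from st import *
toslot((.6124,-.1826),.139,.4,3)
b,_=optics.camera('scene'); np.savez('s4.npz',b=b)
x0,y0=190,135
Z=cv2.resize(b[y0:y0+70,x0:x0+60],None,fx=8,fy=8,interpolation=cv2.INTER_CUBIC)[:,:,::-1].copy()
cv2.imwrite('pics/low2.png',Z)
```

```text
19.75 [ 0.6156 -0.1818  0.2486] yaw 0.42 y-axis [-0.0274  0.0065 -0.9996] tilt x,z comps of world-down in tool [0.0067 0.9996 0.0273] F [-0.5  -0.62 -0.81] w 0.0141
O [ 0.6128 -0.1826  0.1459] Zc [0.0273 0.0077 0.9996] total shift mm [ 0.03  6.91 -0.22] turn 0.0003 per row [ 0.01  2.3  -0.07] 0.0001
```

View pics/low2.png

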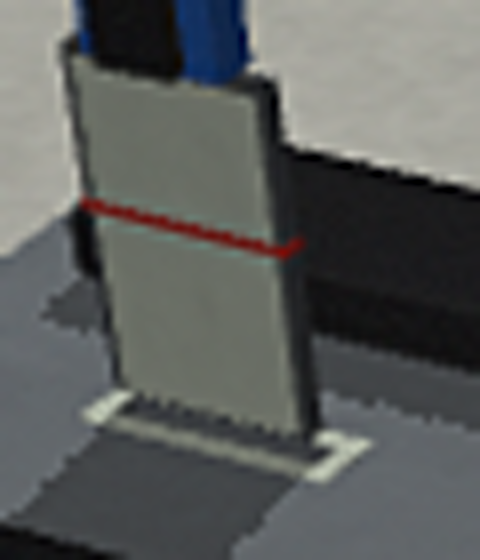

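>>> carry_out(
  series=[
    [0,2,-0.1,0,1],
    [0,2,-0.1,0,1],
    [0,2,0,0,1],
    [0,2,0,0,1],
    [0,1,0,0,1],
    [0,0,0,0,1],
  ],
)

```text
time: 20.55
position: [0.6151, -0.1818, 0.2389]
tool_rot: [0.507, -0.507, 0.49, -0.497]
ft_force: [0.2, 0.7, -0.7]
grip_width: 0.014
```

Run:
```python
from st import *
print(np.round(o['moment'],3))
toslot((.6124,-.1826),.130,.4,3)
b,_=optics.camera('scene'); np.savez('s5.npz',b=b)
o=robot.get_obs(); print('F',np.round(o['ft_force'],2))
x0,y0=190,135
Z=cv2.resize(b[y0:y0+70,x0:x0+60],None,fx=8,fy=8,interpolation=cv2.INTER_CUBIC)[:,:,::-1].copy()
cv2.imwrite('pics/low3.png',Z)
```

```text
20.55 [ 0.6151 -0.1818  0.2389] yaw 0.42 y-axis [-0.0274  0.0065 -0.9996] tilt x,z comps of world-down in tool [0.0066 0.9996 0.0274] F [ 0.19  0.73 -0.74] w 0.014
[-0.037 -0.114 -0.001]
O [ 0.6123 -0.1826  0.1362] Zc [0.0273 0.0077 0.9996] total shift mm [ 0.13  6.24 -0.  ] turn 0.0003 per row [ 0.04  2.08 -0.  ] 0.0001
F [ 0.33  0.34 -1.45]
```

View pics/low3.png

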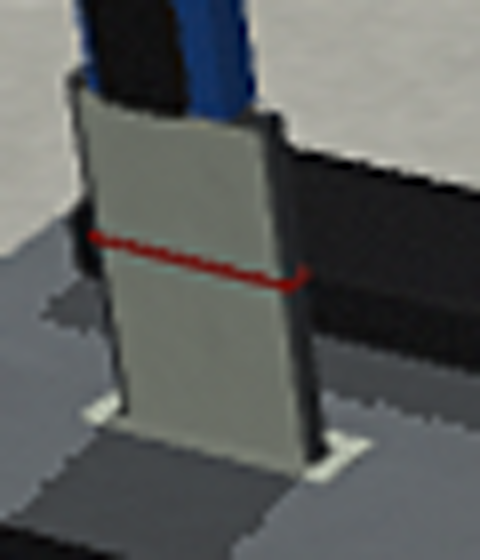

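>>> carry_out(
  series=[
    [0,2,0,0,1],
    [0,3,0,0,1],
    [0,3,0,0,1],
    [0,3,0,0,1],
    [0,3,0,0,1],
    [0,3,0,0,1],
    [0,2,0,0,1],
    [0,0,0,0,1],
  ],
)

```text
time: 21.6
position: [0.6145, -0.1817, 0.2184]
tool_rot: [0.507, -0.507, 0.49, -0.497]
ft_force: [0.2, -0.4, -1.2]
grip_width: 0.0138
```

Run:
```python
from st import *
print(np.round(o['moment'],3))
toslot((.6124,-.1826),.100,.4,6)
b,_=optics.camera('scene'); np.savez('s6.npz',b=b)
o=robot.get_obs(); print('F',np.round(o['ft_force'],2))
x0,y0=190,135
Z=cv2.resize(b[y0:y0+70,x0:x0+60],None,fx=8,fy=8,interpolation=cv2.INTER_CUBIC)[:,:,::-1].copy()
cv2.imwrite('pics/low4.png',Z)
```

```text
21.6 [ 0.6145 -0.1817  0.2184] yaw 0.42 y-axis [-0.0276  0.0065 -0.9996] tilt x,z comps of world-down in tool [0.0067 0.9996 0.0275] F [ 0.23 -0.44 -1.15] w 0.0138
[-0.088 -0.042  0.05 ]
O [ 0.6117 -0.1824  0.1158] Zc [0.0275 0.0077 0.9996] total shift mm [ 0.57 15.79  0.03] turn 0.0003 per row [0.1  2.63 0.01] 0.0001
F [ 0.49 -0.21  0.05]
```

View pics/low4.png

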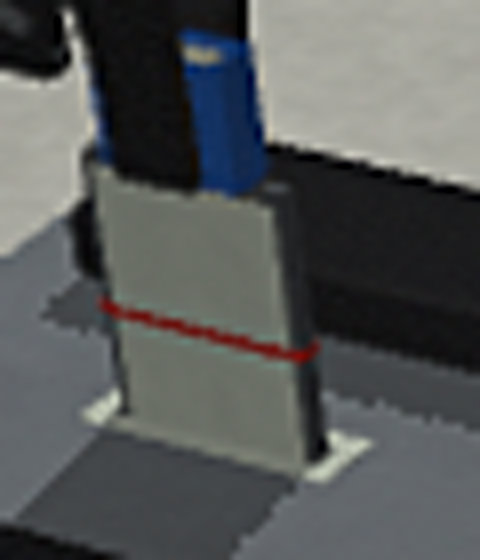

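>>> carry_out(
  series=[
    [0.1,2,0,0,1],
    [0.1,3,0,0,1],
    [0.1,3,0,0,1],
    [0.1,3,0,0,1],
    [0.1,3,0,0,1],
    [0.1,3,0,0,1],
    [0,3,0,0,1],
    [0,3,0,0,1],
    [0,2,0,0,1],
    [0,0,0,0,1],
    [0,0,0,0,1],
  ],
)

```text
time: 23.02
position: [0.614, -0.1822, 0.1919]
tool_rot: [0.507, -0.507, 0.49, -0.497]
ft_force: [0.1, 0.7, -0.6]
grip_width: 0.0136
```

Run:
```python
from st import *
print(np.round(o['moment'],3))
toslot((.6124,-.1826),.085,.4,3)
b,_=optics.camera('scene'); np.savez('s7.npz',b=b)
o=robot.get_obs(); print('F',np.round(o['ft_force'],2))
x0,y0=190,135
Z=cv2.resize(b[y0:y0+70,x0:x0+60],None,fx=8,fy=8,interpolation=cv2.INTER_CUBIC)[:,:,::-1].copy()
cv2.imwrite('pics/low5.png',Z)
```

```text
23.025 [ 0.614  -0.1822  0.1919] yaw 0.42 y-axis [-0.027   0.0063 -0.9996] tilt x,z comps of world-down in tool [0.0065 0.9996 0.027 ] F [ 0.12  0.67 -0.62] w 0.0136
[-0.036 -0.128  0.028]
O [ 0.6113 -0.183   0.0893] Zc [0.0269 0.0079 0.9996] total shift mm [ 0.03  4.27 -0.23] turn 0.0003 per row [ 0.01  1.42 -0.08] 0.0001
F [ 0.18  0.29 -1.13]
```

View pics/low5.png

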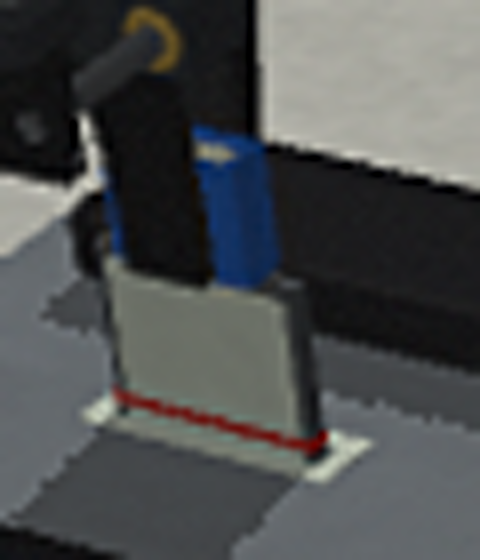

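>>> carry_out(
  series=[
    [0,1.4,-0.1,0,1],
    [0,1.4,0,0,1],
    [0,1.2,0,0,1],
    [0,0,0,0,1],
    [0,0,0,0,1],
  ],
)

```text
time: 23.7
position: [0.6139, -0.1822, 0.1878]
tool_rot: [0.507, -0.506, 0.49, -0.497]
ft_force: [-0.3, -0.1, -0.1]
grip_width: 0.0142
```

Run:
```python
from st import *
print(np.round(o['moment'],3), np.round(o['joint_velocities'],3))
toslot((.6124,-.1826),.085,.4,1)
b,_=optics.camera('scene'); np.savez('s8.npz',b=b); a,_=optics.camera('top')
o=robot.get_obs(); print('F',np.round(o['ft_force'],2))
b=b.astype(float); red=b[...,0]-(b[...,1]+b[...,2])/2
X,Y,Zc,O=carframe(p,Rm)
P=proj('scene',carpts(p,Rm,[[.0036,-.03,.055],[.0036,.03,.055]]))
bias=np.array([-1.36,.26])
S=proj('scene',np.array([[.6116+.0036,-.1822-.03,.14],[.6116+.0036,-.1822+.03,.14]]))+bias
for nm,Q in (('kin line',P),('slot plane at lid (image-calibrated)',S)):
  dv=[]
  for u in range(206,226):
    vp=Q[0,1]+(u-Q[0,0])*(Q[1,1]-Q[0,1])/(Q[1,0]-Q[0,0]); r0=int(vp)-5
    w=np.clip(red[r0:r0+11,u]-12,0,None)
    if w.sum()>15: dv.append((w*np.arange(r0,r0+11)).sum()/w.sum()-vp)
  print(nm,len(dv),np.round(np.mean(dv),2),np.round(np.std(dv),2),'px => mm up',round(-np.mean(dv)/.41,2))
x0,y0=190,135
Z=cv2.resize(b[y0:y0+70,x0:x0+60].astype(np.uint8),None,fx=8,fy=8,interpolation=cv2.INTER_CUBIC)[:,:,::-1].copy()
cv2.imwrite('pics/low6.png',Z)
cv2.imwrite('pics/fin_full.png',np.hstack([b[:,:400].astype(np.uint8),a[:,150:550]])[:,:,::-1])
```

```text
23.7 [ 0.6139 -0.1822  0.1878] yaw 0.42 y-axis [-0.0267  0.0061 -0.9996] tilt x,z comps of world-down in tool [0.0063 0.9996 0.0266] F [-0.34 -0.1  -0.06] w 0.0142
[-0.042 -0.129 -0.01 ] [ 0.     0.     0.001 -0.    -0.    -0.001]
O [ 0.6112 -0.1831  0.0852] Zc [0.0266 0.0081 0.9996] total shift mm [-0.01  0.19 -0.22] turn 0.0003 per row [-0.01  0.19 -0.22] 0.0003
F [ 0.47 -0.78 -0.47]
kin line 20 0.18 0.12 px => mm up -0.45
slot plane at lid (image-calibrated) 20 -0.17 0.12 px => mm up 0.4
```

View pics/low6.png

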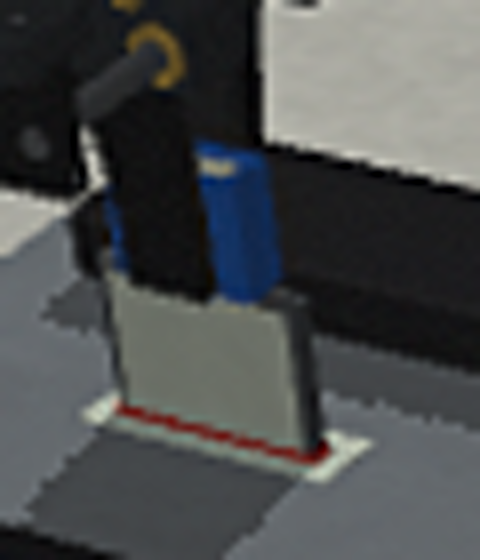

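View pics/fin_full.png

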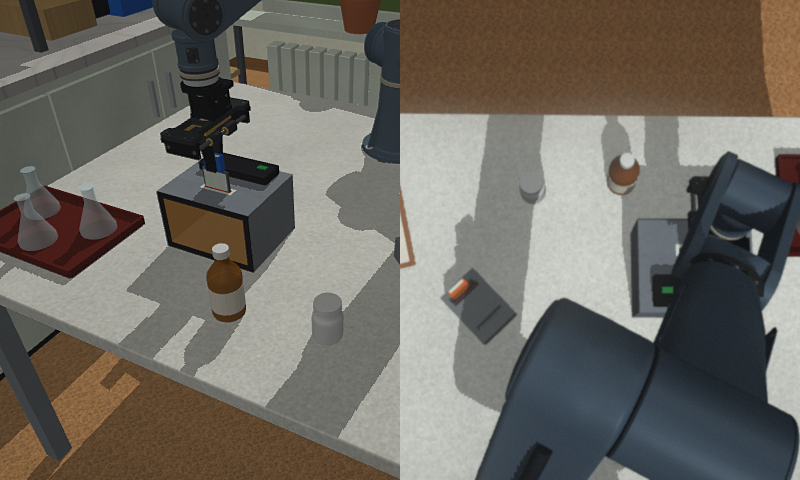

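Run:
```python
from h import *
F=[];M=[];P=[]
for i in range(8):
    optics.camera('scene'); o=robot.get_obs(); F.append(o['ft_force']); M.append(o['moment']); P.append(o['position'])
print(np.round(np.mean(F,0),2),np.round(np.std(F,0),2),np.round(np.mean(M,0),3),np.round(np.ptp(P,0)*1000,2),o['time'],np.abs(o['joint_velocities']).max(), np.round(np.mean(P,0),4))
```

```text
[-0.1   0.1  -0.89] [0.44 0.57 0.65] [-0.01  -0.118 -0.014] [0.04 0.04 0.05] 24.2 0.0018878486112517397 [ 0.6139 -0.1822  0.1879]
```

Run:
```python
from rig import robot
print(robot.hand_in())
```

```text
the job is handed in; nothing more can be done
None
```

I lifted the blue carrier from its rack, turned it about 45° so its white face looks at the amber window, and lowered it through the lid slot. I handed the job in at about 24 s of the 53 s allowed, with the gripper still holding it by the handle.

**Last checks**
- **Red line:** the camera puts it about 0.4 mm above the lid, and the arm's position about 0.2 mm above.
- **Contact:** the mean force was (-0.1, 0.1, -0.9) N, which is the carrier's own weight. There was no sideways force, and position changed by no more than 0.05 mm over the last half second.
- **Other objects:** the orange carrier, bottle and jar look unmoved in the last pictures. I judged this by eye, without measuring.

**Imperfect or in disagreement**
- **Lean:** the carrier leans about 1.5° in its thickness direction, because the wrist tilted during the carry. Several test moves did not remove it, so I lowered the plate along its own plane instead.
- **Slot position:** the two cameras differed by about 2 to 3 mm on where the slot is. I used a value between the top-camera reading and one corrected by comparing the held plate with the slot in the scene picture. The plate went in without contact.

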